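# Snap the specimen box shut and file it in the sloped rack

### The job

Take the specimen box with the green lid out of the carrier tray and set it down on the blue mat with its lid still ajar, then press the lid there until it snaps shut, and stop pushing. Then take the box again and let go of it gently, lengthwise, on the open loading end of the sloped lane with the green ends, above the cross-bar, so that it slides under the bar by itself and comes to rest against the lower stop. Keep the box right way up throughout and leave everything else where it is.

Things in the scene. Friction and masses are not known exactly. Their poses are not given: they have to be found in the camera images.
- box_green: The loose specimen box to file: white plastic, 62 mm long (its x) x 36 mm wide (its y), body 22 mm high, about 60 to 115 g with its green lid; shut, the whole is 28 mm high. Origin: centre of the underside; z up. The lid is hinged at the -x end, its free end is at +x. It starts in any one of the tray's three bays, lengthwise along the tray's x.
- box_middle (a point): Middle of the box, 11 mm above its underside. In the tray there is room for fingers only at the box's two short ends (closing along its x, 62 mm apart). At the rack's loading end there is room only at its two long sides (closing along its y, 36 mm apart).
- green_lid (a joint): Angle of the green lid (rad): 0 = shut flush on the box, about 0.16 to 0.21 = ajar, as it starts. It drops freely to 0.16; pressed further at its free end it resists with a peak of about 8 to 10 N between 0.15 and 0.11, then gives way and snaps shut by itself and stays shut.
- lid_press (a point): Where to press the lid: a white strip on the lid's upper face, near its free end, on the centre line. Shut, it lies 28 mm above the box's underside and 21.5 mm from the box's origin along the box's +x; ajar it is 8 to 11 mm higher. The lid is 59 x 33 x 6 mm.
- box_white: A bystander: shut specimen box of the same size (62 x 36 x 28 mm) with a grey lid, in the tray. Origin: centre of the underside.
- box_yellow: A bystander: shut specimen box of the same size with a yellow lid, in the tray. Origin: centre of the underside.
- box_blue: A bystander: shut specimen box of the same size with a blue lid, lying at the stop of the rack lane with the blue ends. Origin: centre of the underside.
- tray: Fixed grey carrier tray, 136 mm (its x) x 150 mm (its y), floor 6 mm thick. Origin: centre of the underside. Four dividers (46 mm long along x, 4 mm thick, tops 28 mm above the table) make three bays 40 mm wide, centred at y = -44, 0 and 44 mm; the boxes overhang the dividers by 8 mm at both ends.
- mat: Fixed square blue mat on the table, 130 x 130 mm, 3 mm thick. Origin: centre of the underside.
- green_deck: Sliding floor (fixed, slick, friction 0.16 to 0.24, 25 degree slope) of the rack lane with the green ends. Origin: on the floor's surface at the uphill face of the green lower stop (20 mm high), on the centre line. x points up the slope, z out of the floor (leaning to the low end, roughly to the robot), y across. Clear side walls 42 mm apart, 14 mm high from x = 0 to 122 mm, flaring out to 137 mm.
- load_point (a point): On the green lane's floor, x = 168 mm: middle of its open loading end, with no side walls, floor 50 mm wide. It ends uphill at a green back plate 30 mm high, its face at x = 212 mm. A box laid lengthwise with its origin here is clear of bar and back plate, and slides down when let go. Some 100 mm above the table. Axes as the lane floor's.
- bar (a point): Middle of the underside of the green cross-bar over the lane, 39 mm above the floor at x = 118 mm (bar 5 mm thick, 5 mm along the lane). The box slides under it.
- rest_point (a point): On the green lane's floor, 31 mm up from the stop: where the box's origin lies when the box rests against the stop.
- blue_deck: Sliding floor of the lane with the blue ends (fixed), same shape and axes, parallel to the green one and 60 mm from it, on either side. A bystander.
- amber_bottle: A bystander: loose amber bottle, 52 mm across, 110 mm high. Origin: centre of the underside.
- beaker: A bystander: loose glass beaker, 64 mm across, 75 mm high. Origin: centre of the underside.
- sample_jar: A bystander: loose clear jar with a red cap, 44 mm across, 50 mm high. Origin: centre of the underside.
- dish: A bystander: loose flat glass dish, 80 mm across, 14 mm high. Origin: centre of the underside.
- slide_pack: A bystander: loose cardboard pack of glass slides, 78 x 28 x 24 mm. Origin: centre of the underside.
Mind the look-alikes: they are no part of the job. What is shaped like the box_green but purple is not meant. Of the things that look like the mat, take the one that is farthest from the robot's base at the start.

How it is judged:
On the way, in this order (a step that is already met when the one before it is completed fails the run):
1. the green-lidded box stands on the blue mat, let go, its lid still ajar (contact force between box_green and mat above 0.2 N and angle between box_green's own z axis and vertical below 0.08 rad and x of box_green in the frame of mat between -0.065 and 0.065 m and y of box_green in the frame of mat between -0.065 and 0.065 m and contact force between the fingers and box_green below 0.1 N and value of joint green_lid above 0.12 rad), for 0.15 s.
2. the lid is snapped shut with the box standing on the mat (value of joint green_lid below 0.03 rad and contact force between box_green and mat above 0.2 N and angle between box_green's own z axis and vertical below 0.08 rad), for 0.1 s.
3. the box is let go on the loading end of the green lane: flat on the slope, lengthwise, its centre over 120 mm up from the stop, under 0.4 m/s (x of box_green in the frame of green_deck above 0.12 m and z of box_green in the frame of green_deck between -0.004 and 0.004 m and y of box_green in the frame of green_deck between -0.015 and 0.015 m and angle between the x axis of box_green and the x axis of green_deck, either way round below 0.25 rad and linear speed of box_green below 0.4 m/s and contact force between the fingers and box_green below 0.1 N), for 0.02 s.
At the end, for the whole second after the job is handed in: The green-lidded box lies at rest, lengthwise and flat on the green lane's floor, against the lower stop (within 4 mm along the lane, 8 mm across), lid shut (under 0.03 rad) (x of box_green in the frame of green_deck between 0.027 and 0.035 m and y of box_green in the frame of green_deck between -0.008 and 0.008 m and z of box_green in the frame of green_deck between -0.004 and 0.004 m and angle between the x axis of box_green and the x axis of green_deck, either way round below 0.15 rad and angle between the z axis of box_green and the z axis of green_deck, either way round below 0.1 rad and value of joint green_lid below 0.03 rad and linear speed of box_green below 0.02 m/s); the robot touches nothing.
It fails at once if the box was tipped more than 46 degrees (angle between box_green's own z axis and vertical above 0.8 rad).
It fails at once if the box was pressed on the mat with more than 60 N (contact force between box_green and mat above 60 N).
It fails at once if another specimen box was moved by more than 15 mm (distance of any of box_white, box_yellow, box_blue from where it was at the start of the episode above 0.015 m).
It fails at once if a bystander was moved by more than 20 mm (distance of any of amber_bottle, beaker, sample_jar, dish, slide_pack from where it was at the start of the episode above 0.02 m).
It also fails if it takes over 59 s, if anything falls off the work surface, if the arm or the gripper's body presses on something with over 40 N, if the wrist force passes 120 N, or if a joint passes its speed limit or range.

### The arm

A 7-joint arm with a two-finger parallel gripper is mounted at the origin on the work surface. World frame = base frame: x ahead of the robot, y to its left, z up, the work surface at z = 0. Lengths are in m, angles in rad, forces in N, time in s.
With the tool pointing down it reaches from about 0.425 to 1.025 m from the base axis. Payload 9.4 kg.
Tool frame: the origin (TCP) lies at the very end of the fingers, on their centre line; the grasp point (between the pads) lies 19 mm behind it (arm.tcp_to_grasp is the distance from the TCP to the grasp point, in m); z points along the fingers, y is the direction in which the jaws open and shut (so a half turn about z gives the same grasp; the last joint's range is limited). The gripper opens to 85 mm and grips with 20 to 120 N. Pads are 22 mm wide; open, the fingers measure 114 mm over their backs; the gripper's body (76 mm by 85 mm) begins 54 mm behind the grasp point. The pads swing forward as they close: fully open they stand 13 mm farther back than shut.
Start: joints at [-1.384, 0.599, -0.003, 1.599, 0.002, 0.943, -0.08], TCP at [0.189, 0.7, 0.231] pointing down, gripper open.
Joint ranges: [-2.57, 2.57], [-0.35, 1.97], [-1.29, 1.29], [0.11, 2.56], [-1.05, 4.19], [0.11, 1.86], [-2.63, 2.63]. Speed limits (rad/s): [2.22, 2.22, 3.01, 3.01, 3.14, 3.14, 3.14].

### API

Orientations are given as a unit quaternion [x, y, z, w].
In Python, from station import arm gives the robot as it stands.
- The arm moves only by the shell command python3 -m creep 'ROWS' [FORCE]. ROWS is JSON, a list of rows, each a list of 7 numbers: the turn, a rotation vector about the tool's x, y, z as a fraction of full scale, then the shift along the tool's x, y, z as a fraction of full scale, then the opening, from 0 (shut) to 1 (fully open). A call has 1 to 5 rows; each row is the pose to reach, as a shift and turn from the pose measured when the call began, along the tool's axes at that moment; what a row does not reach only later rows make up. Full scale, the value 1, is 0.2 m for a shift and 90 degrees for a turn. A row lasts 1/12 s, in which the tool goes at most 41.7 mm and 7.16 degrees, less where a joint would pass 70% of its speed; a pose out of reach is approached as far as the arm can. A call with a number of a shift or a turn outside -1 to 1 is refused whole. A call with a gripper value outside its range is refused whole. The fingers move at their own pace and stop on an object; FORCE is the grip in N (left out, the last holds). Time passes only in rows, so rows that repeat a pose let the fingers close. It gives the time, the measured TCP pose, the force and the opening at its end, in the units of the state.
- arm.read_state(): the state, without advancing time (a new reading comes with each control period).
- arm.snapshot(name): name is "side" or "top"; returns a dict with "frame" (400x640x3 uint8, red, green, blue), "range_z" (400x640 float32, m along the optical axis (not along the pixel's ray), 0 where there is no reading), "camera_matrix" (3x3 intrinsics, pixels), "R" (3x3) and "t" (3): a world point X has camera coordinates R X + t. Camera axes: x right, y down, z forward; pixel columns grow to the right and rows downward; lengths in m; the calibration is good to about 2 mm. A picture is of the moment at which its call begins.
- arm.job_done(): hands the job in, once; it reports no verdict.
The state is a dict: "time": time; "joints": joint angles; "joint_velocities": joint speeds; "effort": joint torques, N m; "tcp_pos": TCP position; "ee_rot": TCP orientation; "wrist_force": force on the tool from outside, world axes, zero at the start; "moment": the same for the moment, N m; "grip_width": finger opening in m.
Only numpy, scipy, OpenCV 4.12 (cv2) and the standard library are available. Lean on these libraries where they do the work, as an engineer would, in place of code of your own. Each camera call takes 0.05 s, during which the arm holds its last target.

## Working session

There is one attempt and no reset: what is moved stays moved. The work goes in short steps, Python scripts to look and compute and a shell command to move; the robot and the scene stay as the last step left them, time stands still between calls to the robot, and variables do not carry over. Pictures are saved under pics/ and viewed, and the job is handed in when it is done.

```bash
ls; mkdir -p pics
python3 - <<'E'
from station import arm
import cv2,numpy as np
for n in("side","top"):
    s=arm.snapshot(n); cv2.imwrite(f"pics/{n}0.png",s["frame"][:,:,::-1]); np.savez(f"{n}0.npz",**s)
    print(n,s["camera_matrix"].round(1).tolist(),s["R"].round(3).tolist(),s["t"].round(3).tolist())
print(arm.read_state())
E
```

```text
pics
side [[441.3, 0.0, 311.5], [0.0, 441.3, 188.3], [0.0, 0.0, 1.0]] [[0.843, -0.537, -0.022], [-0.325, -0.477, -0.817], [0.428, 0.696, -0.577]] [-0.407, 0.247, 0.924]
top [[425.5, 0.0, 315.4], [0.0, 425.5, 210.2], [0.0, 0.0, 1.0]] [[0.01, -1.0, -0.015], [-0.991, -0.008, -0.134], [0.134, 0.016, -0.991]] [0.047, 0.53, 1.076]
{'time': 0.1, 'joints': array([-1.38367351,  0.60008189, -0.00254123,  1.60005759,  0.00180106,
        0.94292383, -0.07981851]), 'joint_velocities': array([-0.00078936, -0.00246701,  0.00141012, -0.00259763, -0.00074301,
        0.00090847,  0.0017847 ]), 'effort': array([ 5.06971643e-03, -7.77996969e+01,  1.57008905e+00, -2.58625174e+01,
        1.26437368e-02,  5.61662862e-03, -8.09715857e-06]), 'tcp_pos': array([0.18896179, 0.69949095, 0.23047404]), 'ee_rot': array([ 1.31509891e-01,  9.91314587e-01, -7.33751945e-04, -2.77558165e-05]), 'wrist_force': array([ 0.66898816,  0.89653244, -0.58621265]), 'moment': array([-0.00780245, -0.00765644,  0.032089  ]), 'grip_width': 0.08537197650922058}
```

View pics/side0.png

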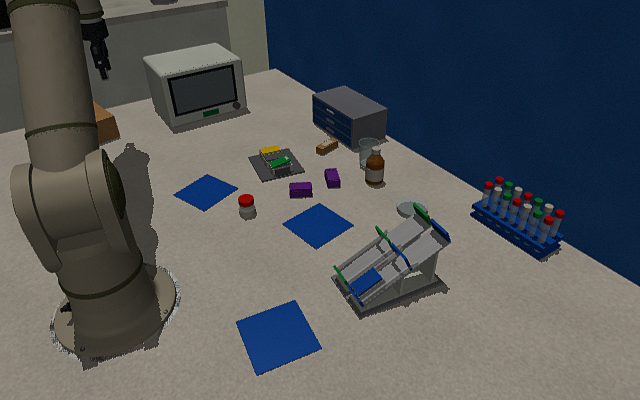

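View pics/top0.png

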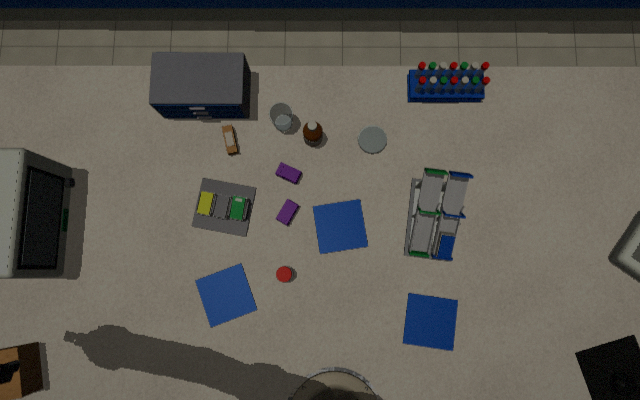

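The side view shows the tray at (276,163), the rack at (390,255) and three blue mats at (206,192), (318,225) and (278,335). In the top view the tray is at (224,207) with the green lid at (238,208), the purple look-alikes are at (289,173) and (287,212), and the mats are at (340,226), (227,295) and (430,322). The rack is at (438,215). Next I'll measure these.

```bash
cat > h.py <<'E'
import numpy as np,cv2
from scipy.spatial.transform import Rotation as Ro
def load(n,k=0): return dict(np.load(f"{n}{k}.npz"))
def ray(s,uv):
    K,R,t=s["camera_matrix"],s["R"],s["t"]; o=-R.T@t
    uv=np.atleast_2d(np.asarray(uv,float))
    d=(np.linalg.inv(K)@np.c_[uv,np.ones(len(uv))].T).T@R
    return o,d
def plane(s,uv,z):
    o,d=ray(s,uv); return o+d*((z-o[2])/d[:,2])[:,None]
def pts(s,m):
    v,u=np.nonzero(m&(s["range_z"]>0)); o,d=ray(s,np.c_[u,v]); return o+d*s["range_z"][v,u][:,None]
def proj(s,X):
    c=np.atleast_2d(X)@s["R"].T+s["t"]; p=c@s["camera_matrix"].T; return p[:,:2]/p[:,2:]
def hsv(s): return cv2.cvtColor(np.ascontiguousarray(s["frame"]),cv2.COLOR_RGB2HSV)
def mask(s,lo,hi): return cv2.inRange(hsv(s),lo,hi)>0
def blobs(m,amin=30):
    c,_=cv2.findContours(m.astype(np.uint8),cv2.RETR_EXTERNAL,cv2.CHAIN_APPROX_NONE)
    return [x[:,0] for x in c if cv2.contourArea(x)>=amin]
E
python3 - <<'E'
from h import *
for n in("side","top"):
    s=load(n)
    for name,lo,hi in(("blue",(100,150,60),(130,255,255)),("green",(45,120,50),(85,255,255)),("yellow",(22,150,100),(35,255,255)),("purple",(131,80,40),(160,255,255))):
        for b in blobs(mask(s,lo,hi),15):
            r=cv2.minAreaRect(b.astype(np.float32)); 
            P=plane(s,cv2.boxPoints(r),.003 if name=="blue" else .03)
            print(n,name,np.round(r[0]),np.round(r[1],1),"ctr",P.mean(0).round(4)[:2],"dist",np.hypot(*P.mean(0)[:2]).round(3),P[:,:2].round(3).tolist() if name in("blue","green") else "")
    f=s["frame"][:,:,::-1]
    a=f[100:220,200:420] if n=="side" else f[150:250,180:300]
    cv2.imwrite(f"pics/{n}_tray.png",cv2.resize(a,None,fx=3.6 if n=="side" else 6,fy=3.6 if n=="side" else 6,interpolation=cv2.INTER_CUBIC)[:600])
    a=f[190:320,320:460] if n=="side" else f[155:270,390:490]
    cv2.imwrite(f"pics/{n}_rack.png",cv2.resize(a,None,fx=4.5,fy=4.5,interpolation=cv2.INTER_CUBIC)[:600])
E
```

```text
side blue [278. 335.] [57.6 70.6] ctr [ 0.2494 -0.2481] dist 0.352 [[0.19, -0.176], [0.334, -0.191], [0.3, -0.323], [0.173, -0.303]]
side blue [365. 283.] [21.6 33.3] ctr [ 0.4692 -0.2382] dist 0.526 [[0.429, -0.22], [0.515, -0.202], [0.507, -0.258], [0.425, -0.273]]
side blue [398. 251.] [21.3  2.6] ctr [ 0.5962 -0.2012] dist 0.629 [[0.596, -0.173], [0.604, -0.171], [0.596, -0.23], [0.589, -0.231]]
side blue [550. 240.] [10.   7.4] ctr [ 0.9214 -0.3738] dist 0.994 [[0.909, -0.366], [0.937, -0.358], [0.934, -0.382], [0.906, -0.389]]
side blue [537. 232.] [4.4 8.5] ctr [ 0.9233 -0.3389] dist 0.984 [[0.905, -0.342], [0.937, -0.327], [0.941, -0.336], [0.909, -0.351]]
side blue [527. 226.] [4.9 8. ] ctr [ 0.9228 -0.3109] dist 0.974 [[0.906, -0.311], [0.938, -0.299], [0.939, -0.31], [0.908, -0.323]]
side blue [438. 226.] [20.7  2.8] ctr [ 0.7393 -0.1896] dist 0.763 [[0.738, -0.161], [0.748, -0.158], [0.74, -0.218], [0.731, -0.221]]
side blue [517. 219.] [3.9 8. ] ctr [ 0.9234 -0.2807] dist 0.965 [[0.906, -0.285], [0.936, -0.268], [0.941, -0.276], [0.91, -0.293]]
side blue [507. 214.] [4. 
[... 6017 characters left out ...]
5.] ctr [ 0.8948 -0.3817] dist 0.973 [[0.903, -0.375], [0.903, -0.389], [0.886, -0.388], [0.886, -0.375]]
top green [444.  79.] [6. 6.] ctr [ 0.8946 -0.2962] dist 0.942 [[0.903, -0.288], [0.903, -0.305], [0.886, -0.304], [0.886, -0.288]]
top green [464.  64.] [5. 6.] ctr [ 0.9366 -0.3521] dist 1.001 [[0.944, -0.344], [0.944, -0.361], [0.929, -0.36], [0.929, -0.344]]
top green [432.  64.] [5. 5.] ctr [ 0.9364 -0.2661] dist 0.973 [[0.944, -0.259], [0.944, -0.273], [0.929, -0.273], [0.929, -0.259]]
top yellow [205. 202.] [11.9 21.6] ctr [0.549  0.3445] dist 0.648 
top purple [287. 212.] [13.7 23.3] ctr [0.5261 0.1255] dist 0.541 
top purple [288. 173.] [22.9 13.5] ctr [0.631  0.1258] dist 0.643
```

View pics/side_tray.png

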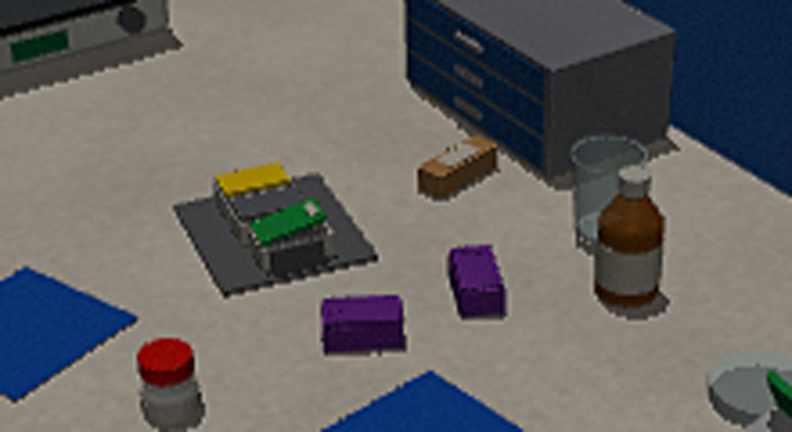

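View pics/top_tray.png

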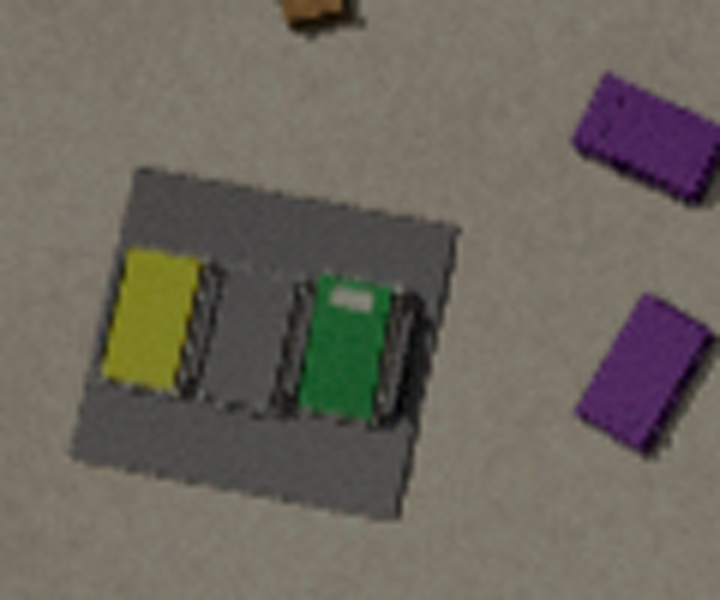

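View pics/side_rack.png

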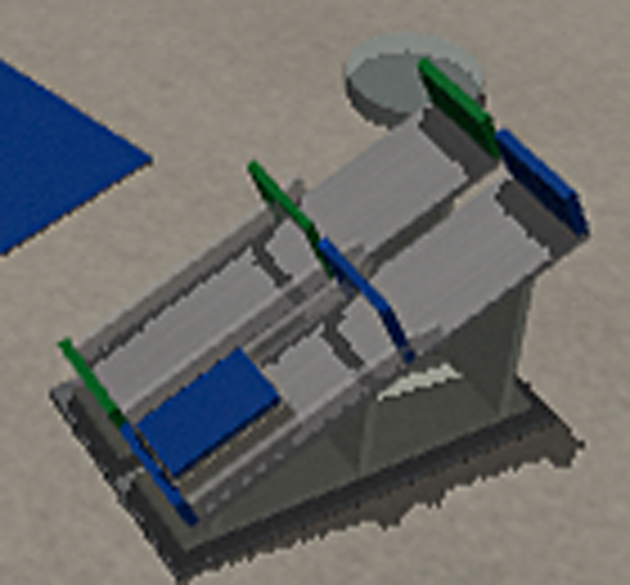

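View pics/top_rack.png

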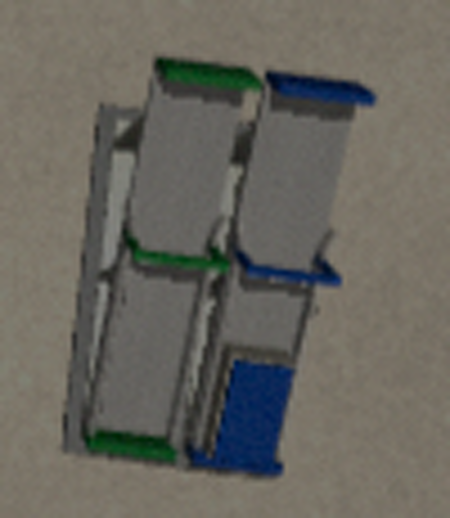

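The close crops confirm the choice. The green-lidded box is in the tray's right-hand bay, top pixel (238,208), with the white strip at its far end. The two purple boxes at (287,212) and (289,173) are look-alikes. The mat at top pixel (340,226) is 0.493 m from the base, against 0.42 and 0.35 m for the other two, so I'll use that one. Next I need precise poses for the tray, box and lane.

Run:
```python
from h import *
T,S=load("top"),load("side")
# tray corners
c=np.array([[135,168],[460,228],[398,520],[72,458]])/6+[180,150]-0.4
P=plane(T,c,.006); print("tray",P[:,:2].round(4).tolist(),P.mean(0).round(4)[:2], "edge",np.linalg.norm(P[0]-P[1]).round(4),np.linalg.norm(P[1]-P[2]).round(4),
 "yaw",np.degrees(np.arctan2(*( (P[0]-P[3]+P[1]-P[2])[[1,0]]))).round(2))
c=np.array([[175,205],[320,172],[378,258],[225,296]])/3.6+[200,100]-.4
P=plane(S,c,.006); print("tray side",P[:,:2].round(4).tolist(),P.mean(0).round(4)[:2])
# depth points of green lid, yellow lid
for n,s in(("top",T),("side",S)):
  for nm,lo,hi,bx in(("greenlid",(45,120,50),(85,255,255),(220,190,260,230)),("yellow",(22,150,100),(35,255,255),(190,180,225,225))):
    m=mask(s,lo,hi); k=np.zeros_like(m)
    if n=="side": bx=(255,140,300,175)
    k[bx[1]:bx[3],bx[0]:bx[2]]=1; m&=k
    p=pts(s,m); print(n,nm,len(p),p.mean(0).round(4),"z",np.percentile(p[:,2],[5,50,95]).round(4))
# green bits of rack by depth
for n,s in(("top",T),("side",S)):
  m=mask(s,(45,120,50),(85,255,255))
  for b in blobs(m,15):
    k=np.zeros(m.shape,np.uint8); cv2.drawContours(k,[b.reshape(-1,1,2)],-1,1,-1)
    p=pts(s,k>0); q=np.median(p,0)
    if q[1]<-.1 and q[0]<.8: print(n,"px",b.mean(0).round(),"med",q.round(4),"yr",np.percentile(p[:,1],[3,97]).round(4),"zr",np.percentile(p[:,2],[3,97]).round(4),"xr",np.percentile(p[:,0],[3,97]).round(4))
# deck floor plane: grey points of green lane, loading end & below in top view
for nm,poly in(("green",[[418,212-5],[440,205],[445,180],[425,178]]),("greenlow",[[411,246],[431,248],[437,219],[419,216]]),("blueup",[[446,207],[463,209],[468,180],[451,178]])):
    k=np.zeros((400,640),np.uint8); cv2.fillPoly(k,[np.array(poly)],1)
    p=pts(T,k>0); c0=p.mean(0); _,_,V=np.linalg.svd(p-c0); nrm=V[2]*np.sign(V[2][2]); r=(p-c0)@nrm
    print(nm,len(p),c0.round(4),"n",nrm.round(3),"slope",np.degrees(np.arccos(nrm[2])).round(2),"dir",np.degrees(np.arctan2(-nrm[1],-nrm[0])).round(2),"rms",r.std().round(4))
```

```text
tray [[0.6209, 0.3614], [0.5943, 0.2127], [0.462, 0.2366], [0.4885, 0.3836]] [0.5414 0.2986] edge 0.1511 0.1344 yaw -9.89
tray side [[0.4905, 0.3844], [0.6248, 0.3618], [0.5929, 0.2104], [0.4615, 0.2325]] [0.5424 0.2973]
top greenlid 239 [0.5327 0.2569 0.0389] z [0.0334 0.0386 0.0452]
top yellow 254 [0.5484 0.3434 0.0334] z [0.0299 0.0333 0.0367]
side greenlid 120 [0.5338 0.2579 0.0385] z [0.0334 0.0385 0.0456]
side yellow 103 [0.5485 0.3454 0.0331] z [0.0312 0.0344 0.0366]
top px [419. 254.] med [ 0.4178 -0.2153  0.0419] yr [-0.2365 -0.1917] zr [0.0361 0.0459] xr [0.4129 0.4228]
top px [430. 212.] med [ 0.5154 -0.2263  0.116 ] yr [-0.2502 -0.2036] zr [0.1116 0.1191] xr [0.5118 0.5194]
top px [437. 172.] med [ 0.609  -0.2381  0.1434] yr [-0.2614 -0.2157] zr [0.133  0.1476] xr [0.604  0.6163]
side px [339. 273.] med [ 0.4163 -0.2147  0.0433] yr [-0.2368 -0.1924] zr [0.0408 0.0462] xr [0.4118 0.4198]
side px [382. 233.] med [ 0.5148 -0.2253  0.1159] yr [-0.2496 -0.2052] zr [0.0911 0.1181] xr [0.5106 0.5276]
side px [420. 210.] med [ 0.6074 -0.2386  0.1442] yr [-0.2603 -0.1849] zr [0.0925 0.1468] xr [0.6037 0.6628]
green 612 [ 0.5695 -0.2401  0.0854] n [-0.419 -0.754  0.506] slope 59.57 dir 60.96 rms 0.011
greenlow 625 [ 0.4729 -0.2285  0.0472] n [-0.464 -0.357  0.811] slope 35.85 dir 37.57 rms 0.0095
blueup 546 [ 0.5667 -0.3012  0.0906] n [-0.344 -0.772  0.535] slope 57.69 dir 66.0 rms 0.0102
```

```bash
cat >> h.py <<'E'
def Rdown(yaw_y):   # tool y at world angle yaw_y (deg), tool z down
    a=np.radians(yaw_y); y=np.array([np.cos(a),np.sin(a),0]); z=np.array([0,0,-1.]); return np.c_[np.cross(y,z),y,z]
def todo(pos,Rt,st=None):
    from station import arm
    st=st or arm.read_state(); R=Ro.from_quat(st["ee_rot"]).as_matrix()
    turn=Ro.from_matrix(R.T@Rt).as_rotvec()/(np.pi/2); sh=R.T@(np.asarray(pos)-st["tcp_pos"])/.2
    print("turn",turn.round(3),"shift",sh.round(3),"| t",round(st["time"],2),"tcp",st["tcp_pos"].round(4),"F",st["wrist_force"].round(1),"grip",round(st["grip_width"],4))
E
python3 - <<'E'
from h import *
T,S=load("top"),load("side")
for col,lo,hi in(("g",(45,120,50),(85,255,255)),("b",(100,150,60),(130,255,255))):
 for n,s in(("top",T),("side",S)):
  m=mask(s,lo,hi)
  for b in blobs(m,15):
    c=b.mean(0)
    for k,(z,guess) in dict(stop=(.0441,(.417,-.215)),bar=(.1157,(.515,-.226)),plate=(.143,(.608,-.238))).items():
        p=plane(s,[c],z)[0]
        g=np.array(guess)+(0 if col=="g" else np.array([-.007,-.06]))
        if np.hypot(*(p[:2]-g))<.015:
            r=cv2.boxPoints(cv2.minAreaRect(b.astype(np.float32))); print(col,n,k,c.round(1),p[:2].round(4),"ends",plane(s,b[[b[:,0].argmin(),b[:,0].argmax()]],z)[:,:2].round(4).tolist())
todo([.5345,.2555,.2],Rdown(-10));
E
```

```text
g top stop [418.8 254.2] [ 0.4173 -0.2136] ends [[0.4227, -0.1914], [0.413, -0.2369]]
g top bar [429.8 212.4] [ 0.5157 -0.2262] ends [[0.5213, -0.2028], [0.5119, -0.2507]]
g top plate [436.8 172. ] [ 0.6092 -0.2384] ends [[0.6138, -0.2154], [0.6044, -0.2625]]
g side stop [338.9 273. ] [ 0.4159 -0.2145] ends [[0.4173, -0.1907], [0.4149, -0.2374]]
g side bar [381.8 233.4] [ 0.5143 -0.228 ] ends [[0.5158, -0.2041], [0.5118, -0.2507]]
g side plate [420.2 209.7] [ 0.6092 -0.2376] ends [[0.6129, -0.2117], [0.6099, -0.2598]]
b top bar [454.8 215.6] [ 0.5083 -0.286 ] ends [[0.512, -0.2627], [0.5051, -0.3104]]
b top plate [462.  175.3] [ 0.6016 -0.2978] ends [[0.6045, -0.2743], [0.5975, -0.3213]]
b side bar [398.3 251. ] [ 0.5073 -0.2869] ends [[0.5109, -0.261], [0.5066, -0.31]]
b side plate [438.5 226.3] [ 0.6013 -0.2979] ends [[0.6015, -0.274], [0.6024, -0.3198]]
turn [-0.001  0.001  0.943] shift [-2.247 -1.692  0.155] | t 0.1 tcp [0.189  0.6995 0.2305] F [ 0.7  0.9 -0.6] grip 0.0854
```

Green lane: origin ≈ (0.4276, -0.2156, 0.026), yaw -7.1°, and load point ≈ (0.5787, -0.2344, 0.097). Moving to above the tray.

```bash
python3 -m creep '[[0,0,0.08,-0.18,-0.14,0,1],[0,0,0.16,-0.36,-0.28,0,1],[0,0,0.24,-0.54,-0.42,0,1],[0,0,0.32,-0.72,-0.56,0,1],[0,0,0.4,-0.9,-0.7,0,1]]' 40; python3 -c "
from h import *; todo([.5345,.2555,.2],Rdown(-10))"
```

```text
time: 0.52
tcp_pos: [0.315, 0.5315, 0.2304]
ee_rot: [0.433, 0.902, -0.001, 0.0]
wrist_force: [1.5, -0.5, 0.0]
grip_width: 0.0851
turn [-0.001  0.001  0.541] shift [-1.763 -0.007  0.154] | t 0.52 tcp [0.315  0.5315 0.2304] F [ 1.5 -0.5  0. ] grip 0.0851
```

```bash
python3 -m creep '[[0,0,0.08,-0.2,0,0.03,1],[0,0,0.16,-0.4,0,0.06,1],[0,0,0.24,-0.6,0,0.09,1],[0,0,0.32,-0.8,0,0.12,1],[0,0,0.39,-1,0,0.15,1]]'; python3 -c "
from h import *; todo([.5345,.2555,.2],Rdown(-10))"
```

```text
time: 0.93
tcp_pos: [0.4408, 0.3737, 0.2004]
ee_rot: [0.687, 0.727, -0.001, 0.0]
wrist_force: [0.6, 0.1, -0.3]
grip_width: 0.0855
turn [-0.     0.001  0.148] shift [-0.617  0.434  0.003] | t 0.93 tcp [0.4408 0.3737 0.2004] F [ 0.6  0.1 -0.3] grip 0.0855
```

```bash
python3 -m creep '[[0,0,0.08,-0.2,0.14,0,1],[0,0,0.148,-0.4,0.28,0,1],[0,0,0.148,-0.617,0.434,0.2,1],[0,0,0.148,-0.617,0.434,0.3,1],[0,0,0.148,-0.617,0.434,0.3,1]]'
python3 - <<'E'
from h import *
from station import arm
todo([.5345,.2555,.03],Rdown(-10))
for n in("side","top"):
    s=arm.snapshot(n); np.savez(f"{n}1.npz",**s); f=s["frame"][:,:,::-1]
    a=f[70:220,200:350] if n=="side" else f[150:260,170:300]
    cv2.imwrite(f"pics/{n}1.png",cv2.resize(a,None,fx=4,fy=4))
E
```

```text
time: 1.35
tcp_pos: [0.536, 0.2499, 0.1375]
ee_rot: [0.768, 0.64, -0.003, 0.002]
wrist_force: [-0.2, -0.2, -0.5]
grip_width: 0.0855
turn [-0.001  0.004 -0.004] shift [ 0.03  -0.012  0.537] | t 1.35 tcp [0.536  0.2499 0.1375] F [-0.2 -0.2 -0.5] grip 0.0855
```

View pics/side1.png

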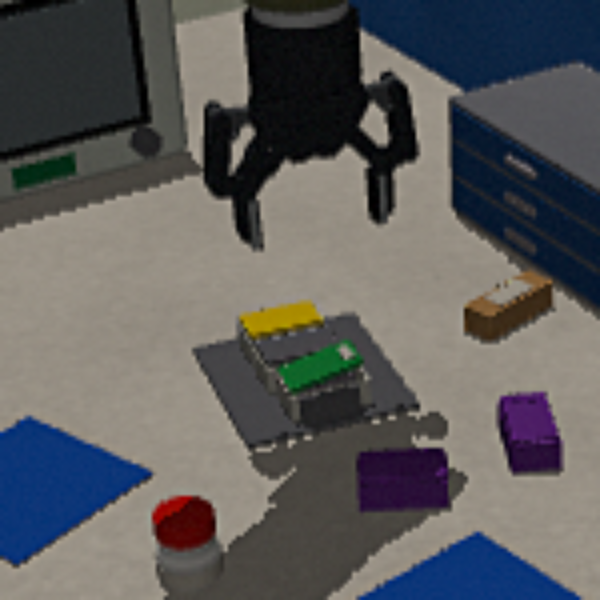

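The gripper is open above the tray. The fingertips are at side pixels (264,131) and (295,124), and the green lid is below at (280,161). I'll check how far back the tips really stand from the TCP.

Run:
```python
from h import *
S=load("side",1); t=np.array([.536,.2499,.1375]); y=Rdown(-10)[:,1]
for dz in(0,.0065,.013): print(dz,proj(S,[t-y*.046+[0,0,dz],t+y*.046+[0,0,dz]]).round(1).tolist())
```

```text
0 [[263.2, 135.5], [293.9, 129.0]]
0.0065 [[263.0, 133.4], [293.8, 126.9]]
0.013 [[262.8, 131.3], [293.7, 124.9]]
```

```bash
python3 -m creep '[[0,0,-0.004,0.03,-0.012,0.15,1],[0,0,-0.004,0.03,-0.012,0.3,1],[0,0,-0.004,0.03,-0.012,0.45,1],[0,0,-0.004,0.03,-0.012,0.537,1],[0,0.003,-0.004,0.03,-0.012,0.537,1]]'
python3 - <<'E'
from h import *
from station import arm
todo([.5345,.2555,.008],Rdown(-10))
for n in("side",):
    s=arm.snapshot(n); np.savez(f"{n}2.npz",**s); f=s["frame"][:,:,::-1]
    a=f[110:200,230:330]
    cv2.imwrite(f"pics/{n}2.png",cv2.resize(a,None,fx=6,fy=6))
E
```

```text
time: 1.87
tcp_pos: [0.5302, 0.2607, 0.0288]
ee_rot: [0.764, 0.645, -0.003, -0.002]
wrist_force: [-0.1, 0.1, -0.7]
grip_width: 0.0852
turn [-0.004  0.001  0.003] shift [-0.022  0.026  0.104] | t 1.87 tcp [0.5302 0.2607 0.0288] F [-0.1  0.1 -0.7] grip 0.0852
```

View pics/side2.png

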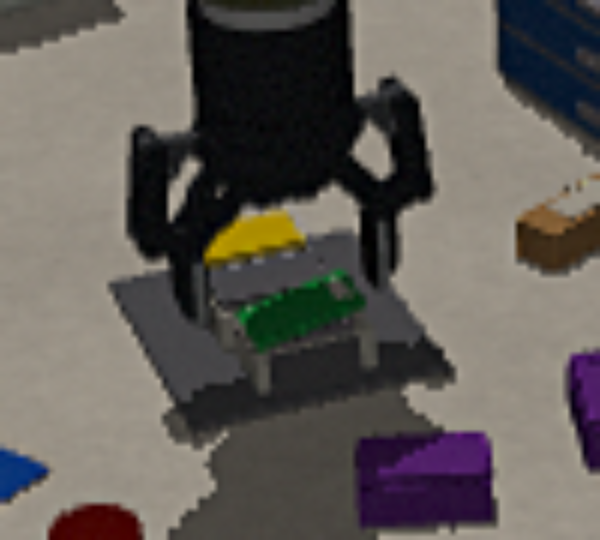

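The tips are 13 mm back when open, as described, and they straddle the box ends. Descending to TCP z ≈ 0.003.

```bash
python3 -m creep '[[0,0,0.003,-0.022,0.026,0.05,1],[0,0,0.003,-0.022,0.026,0.09,1],[0,0,0.003,-0.022,0.026,0.128,1],[0,0,0.003,-0.022,0.026,0.128,1],[0,0,0.003,-0.022,0.026,0.128,1]]'
python3 - <<'E'
from h import *
todo([.5345,.2555,.003],Rdown(-10))
E
```

```text
time: 2.33
tcp_pos: [0.5354, 0.2551, 0.005]
ee_rot: [0.766, 0.643, -0.002, -0.002]
wrist_force: [-0.4, 0.7, -0.3]
grip_width: 0.0853
turn [-0.003  0.    -0.   ] shift [ 0.001 -0.005  0.01 ] | t 2.33 tcp [0.5354 0.2551 0.005 ] F [-0.4  0.7 -0.3] grip 0.0853
```

```bash
python3 -m creep '[[0,0,0,0,-0.004,0.008,0.85],[0,0,0,0,-0.004,0.008,0.8],[0,0,0,0,-0.004,0.008,0.75],[0,0,0,0,-0.004,0.008,0.7],[0,0,0,0,-0.004,0.008,0.65]]' 30;python3 -m creep '[[0,0,0,0,0,0,0.6],[0,0,0,0,0,0,0.5],[0,0,0,0,0,0,0.5],[0,0,0,0,0,0,0.5]]' 40
python3 - <<'E'
from h import *
from station import arm
todo([.5345,.2555,.003],Rdown(-10))
s=arm.snapshot("side"); f=s["frame"][:,:,::-1]
cv2.imwrite("pics/side3.png",cv2.resize(f[110:200,230:330],None,fx=6,fy=6))
E
```

```text
time: 2.75
tcp_pos: [0.5347, 0.2554, 0.0039]
ee_rot: [0.766, 0.643, -0.002, -0.002]
wrist_force: [-0.8, -0.1, 5.2]
grip_width: 0.0617
time: 3.08
tcp_pos: [0.5348, 0.2554, 0.004]
ee_rot: [0.766, 0.643, -0.002, -0.002]
wrist_force: [-0.6, -0.5, 3.6]
grip_width: 0.0613
turn [-0.003  0.    -0.   ] shift [ 0.    -0.001  0.005] | t 3.08 tcp [0.5348 0.2554 0.004 ] F [-0.6 -0.5  3.6] grip 0.0613
```

View pics/side3.png

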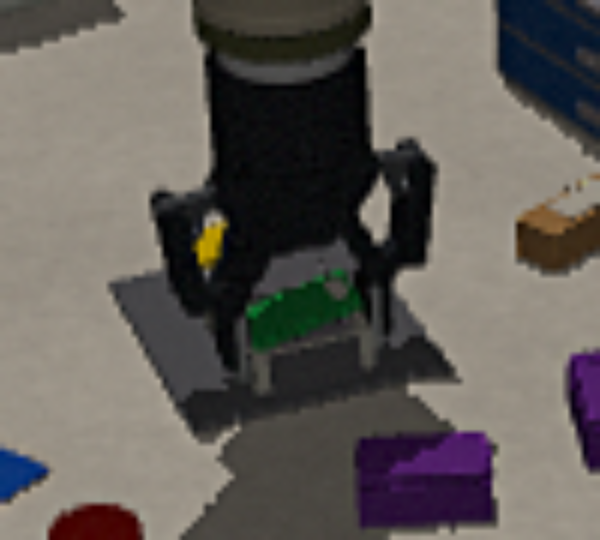

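The fingers hold both short ends at 61.3 mm and the lid is still ajar, with the underside about 2 mm above the TCP. Lifting.

```bash
python3 -m creep '[[0,0,0,0,0,-0.05,0.5],[0,0,0,0,0,-0.12,0.5],[0,0,0,0,0,-0.25,0.5],[0,0,0,0,0,-0.4,0.5],[0,0,0,0,0,-0.55,0.5]]'
python3 - <<'E'
from h import *
from station import arm
todo([.493,-.013,.12],Rdown(-7))
for n in("side","top"):
    s=arm.snapshot(n); np.savez(f"{n}4.npz",**s);f=s["frame"][:,:,::-1]
    cv2.imwrite(f"pics/{n}4.png",cv2.resize(f[90:210,220:340] if n=="side" else f[150:250,180:300],None,fx=5,fy=5))
E
```

```text
time: 3.55
tcp_pos: [0.5348, 0.2549, 0.1152]
ee_rot: [0.766, 0.642, -0.002, -0.002]
wrist_force: [0.6, 0.6, 0.2]
grip_width: 0.0609
turn [-0.004  0.001 -0.034] shift [-1.355  0.028 -0.023] | t 3.55 tcp [0.5348 0.2549 0.1152] F [0.6 0.6 0.2] grip 0.0609
```

View pics/side4.png

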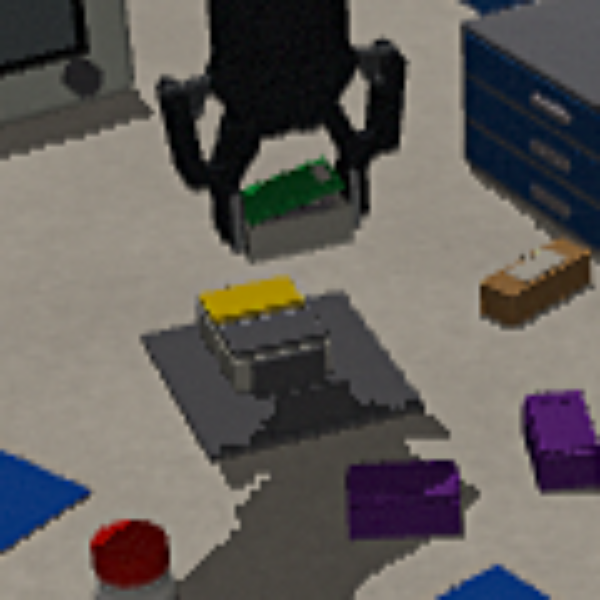

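The box is held level with its lid ajar, and the other boxes have not moved. Carrying it to the mat.

```bash
python3 -m creep '[[-0.003,0,-0.01,-0.12,0,0,0.5],[-0.003,0,-0.02,-0.27,0.005,0,0.5],[-0.004,0,-0.03,-0.44,0.01,0,0.5],[-0.004,0,-0.034,-0.6,0.015,0,0.5],[-0.004,0,-0.034,-0.77,0.02,0,0.5]]'; python3 -m creep '[[0,0,0,-0.15,0,0,0.5],[0,0,0,-0.3,0.005,0,0.5],[0,0,0,-0.43,0.01,0,0.5],[0,0,0,-0.52,0.01,0,0.5],[0,0,0,-0.56,0.01,0,0.5]]'
python3 - <<'E'
from h import *
todo([.493,-.013,.03],Rdown(-7))
E
```

```text
time: 4.07
tcp_pos: [0.5138, 0.1027, 0.1179]
ee_rot: [0.748, 0.663, 0.004, 0.001]
wrist_force: [0.3, -0.5, -0.7]
grip_width: 0.061
time: 4.48
tcp_pos: [0.5015, -0.0118, 0.1175]
ee_rot: [0.75, 0.662, 0.003, 0.001]
wrist_force: [0.4, -0.5, 0.5]
grip_width: 0.0612
turn [ 0.004 -0.002 -0.001] shift [-0.013 -0.044  0.437] | t 4.48 tcp [ 0.5015 -0.0118  0.1175] F [ 0.4 -0.5  0.5] grip 0.0612
```

```bash
python3 -m creep '[[0.004,-0.002,0,-0.013,-0.044,0.1,0.5],[0.004,-0.002,0,-0.013,-0.044,0.22,0.5],[0.004,-0.002,0,-0.013,-0.044,0.34,0.5],[0.004,-0.002,0,-0.013,-0.044,0.46,0.5],[0.004,-0.002,0,-0.013,-0.044,0.52,0.5]]'
python3 - <<'E'
from h import *
from station import arm
todo([.493,-.013,.001],Rdown(-7))
s=arm.snapshot("side"); f=s["frame"][:,:,::-1]; np.savez("side5.npz",**s)
cv2.imwrite("pics/side5.png",cv2.resize(f[150:260,260:380],None,fx=5,fy=5))
E
```

```text
time: 4.9
tcp_pos: [0.4925, -0.0121, 0.0112]
ee_rot: [0.749, 0.662, -0.001, -0.001]
wrist_force: [-0.8, -0.3, -1.0]
grip_width: 0.0613
turn [-0.001 -0.    -0.001] shift [-0.004  0.003  0.051] | t 4.9 tcp [ 0.4925 -0.0121  0.0112] F [-0.8 -0.3 -1. ] grip 0.0613
```

View pics/side5.png

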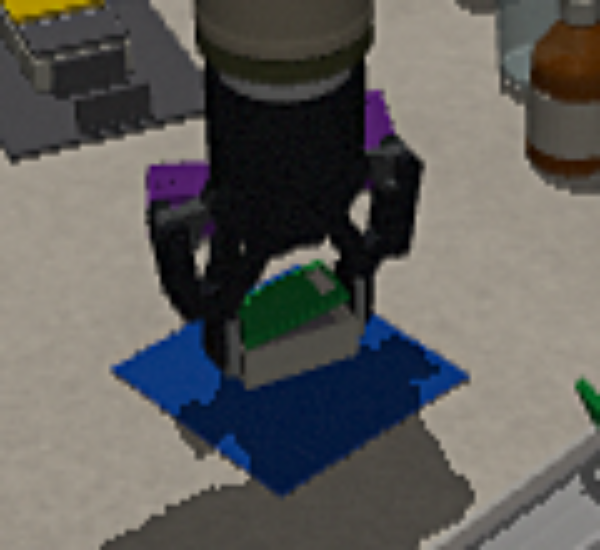

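The box is just over the mat centre with its lid ajar, at side pixel (320,213). Lowering in small steps.

```bash
python3 -m creep '[[0,0,0,-0.004,0.003,0.015,0.5],[0,0,0,-0.004,0.003,0.028,0.5],[0,0,0,-0.004,0.003,0.037,0.5],[0,0,0,-0.004,0.003,0.042,0.5],[0,0,0,-0.004,0.003,0.042,0.5]]'; python3 -m creep '[[0,0,0,0,0,0.005,0.5],[0,0,0,0,0,0.009,0.5],[0,0,0,0,0,0.009,0.5]]'
```

```text
time: 5.37
tcp_pos: [0.4928, -0.0128, 0.0022]
ee_rot: [0.749, 0.662, -0.001, -0.001]
wrist_force: [-0.3, 0.9, -0.9]
grip_width: 0.0612
time: 5.62
tcp_pos: [0.4932, -0.0128, 0.0009]
ee_rot: [0.749, 0.662, -0.001, -0.001]
wrist_force: [-0.3, 0.8, 3.5]
grip_width: 0.0613
```

Contact shows as +3.5 N. Opening gradually.

```bash
python3 -m creep '[[0,0,0,0,0,0,0.72],[0,0,0,0,0,0,0.75],[0,0,0,0,0,0,0.8],[0,0,0,0,0,0,0.9],[0,0,0,0,0,0,1]]'; python3 -m creep '[[0,0,0,0,0,0,1],[0,0,0,0,0,-0.05,1],[0,0,0,0,0,-0.15,1],[0,0,0,0,0,-0.3,1],[0,0,0,0,0,-0.45,1]]';python3 - <<'E'
from h import *
from station import arm
todo([.493,-.013,.09],Rdown(-7))
for n in("side","top"):
    s=arm.snapshot(n); np.savez(f"{n}6.npz",**s);f=s["frame"][:,:,::-1]
    cv2.imwrite(f"pics/{n}6.png",cv2.resize(f[120:260,250:390] if n=="side" else f[180:270,280:400],None,fx=4,fy=4))
E
```

```text
time: 6.03
tcp_pos: [0.4932, -0.0128, 0.001]
ee_rot: [0.749, 0.662, -0.001, -0.001]
wrist_force: [-0.2, 0.9, 0.3]
grip_width: 0.0851
time: 6.45
tcp_pos: [0.4926, -0.013, 0.092]
ee_rot: [0.749, 0.662, -0.001, -0.002]
wrist_force: [0.0, -0.2, 1.0]
grip_width: 0.0853
turn [-0.003 -0.    -0.001] shift [0.    0.002 0.01 ] | t 6.45 tcp [ 0.4926 -0.013   0.092 ] F [ 0.  -0.2  1. ] grip 0.0853
```

View pics/side6.png

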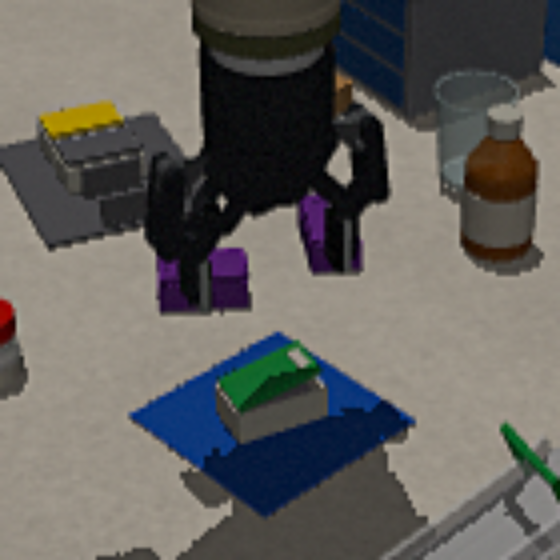

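View pics/top6.png

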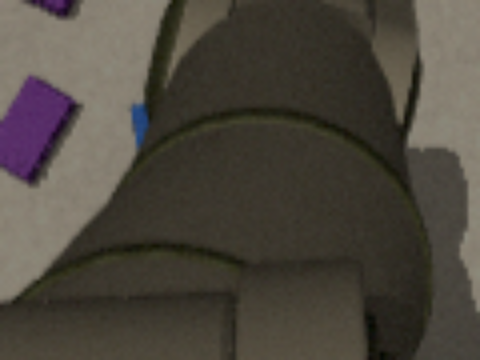

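The box stands free on the mat, its lid ajar and the strip at side pixel (325,209). I'll shut the fingers, turn 90° (also needed for the next grasp) and move over the strip.

```bash
python3 -c "
from h import *; print(plane(load('side',6),[[325,209]],.0405).round(4)); from station import arm; print(arm.read_state()['joints'].round(2))"
python3 -m creep '[[0,0,0.079,0,0,0,0],[0,0,0.158,0,0,0,0],[0,0,0.237,0,0,0,0],[0,0,0.316,0,0,0,0],[0,0,0.395,0,0,0,0]]'
python3 -m creep '[[0,0,0.079,0,0,0,0],[0,0,0.158,0,0,0,0],[0,0,0.237,0,0,0,0],[0,0,0.316,0,0,0,0],[0,0,0.395,0,0,0,0]]'
python3 - <<'E'
from h import *
todo([.5143,-.0156,.06],Rdown(-97))
E
```

```text
[[ 0.5163 -0.0129  0.0405]]
[-0.23  0.56  0.2   2.25 -0.31  0.36  0.11]
time: 6.97
tcp_pos: [0.4947, -0.0128, 0.0954]
ee_rot: [0.917, 0.399, 0.002, 0.0]
wrist_force: [0.3, 0.3, -0.0]
grip_width: 0.0254
time: 7.38
tcp_pos: [0.4945, -0.0125, 0.0956]
ee_rot: [0.995, 0.098, 0.002, -0.001]
wrist_force: [0.1, 0.4, -1.3]
grip_width: -0.0
turn [-0.001 -0.002  0.202] shift [0.093 0.035 0.178] | t 7.38 tcp [ 0.4945 -0.0125  0.0956] F [ 0.1  0.4 -1.3] grip -0.0
```

```bash
python3 -m creep '[[0,0,0.079,0.03,0.01,0.04,0],[0,0,0.158,0.06,0.02,0.08,0],[0,0,0.202,0.097,0.027,0.13,0],[0,0,0.202,0.097,0.027,0.178,0],[0,0,0.202,0.097,0.027,0.178,0]]'
python3 - <<'E'
from h import *
from station import arm
todo([.515,-.0148,.044],Rdown(-97))
s=arm.snapshot("side"); f=s["frame"][:,:,::-1]; np.savez("side7.npz",**s)
cv2.imwrite("pics/side7.png",cv2.resize(f[150:250,270:370],None,fx=6,fy=6))
E
```

```text
time: 7.8
tcp_pos: [0.5143, -0.0136, 0.0589]
ee_rot: [0.998, -0.061, 0.001, -0.001]
wrist_force: [-1.0, 0.1, 0.5]
grip_width: 0.0001
turn [-0.001 -0.001  0.001] shift [0.004 0.006 0.075] | t 7.8 tcp [ 0.5143 -0.0136  0.0589] F [-1.   0.1  0.5] grip 0.0001
```

View pics/side7.png

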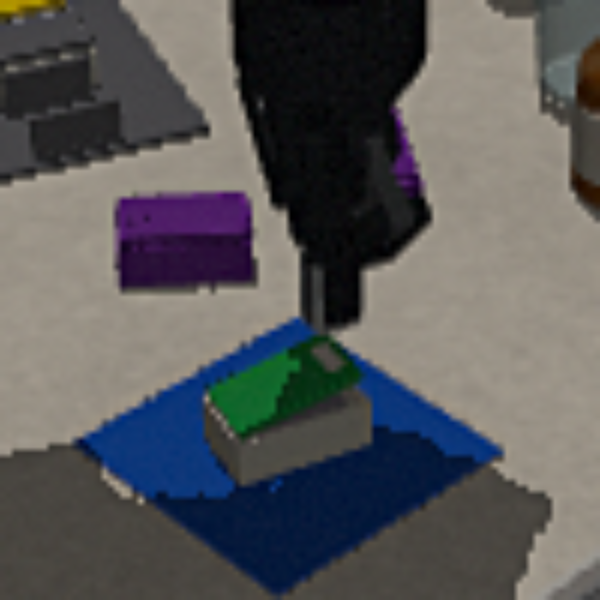

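The shut fingertips at side pixel (325,204) are right over the strip at (325,209). Pressing down in small steps.

```bash
python3 -m creep '[[0,0,0,0.004,0.006,0.03,0],[0,0,0,0.004,0.006,0.06,0],[0,0,0,0.004,0.006,0.075,0],[0,0,0,0.004,0.006,0.085,0],[0,0,0,0.004,0.006,0.09,0]]' ; python3 -m creep '[[0,0,0,0,0,0.006,0],[0,0,0,0,0,0.012,0],[0,0,0,0,0,0.018,0]]'
```

```text
time: 8.27
tcp_pos: [0.5147, -0.0152, 0.0415]
ee_rot: [0.998, -0.061, 0.001, -0.001]
wrist_force: [-0.0, -0.1, 1.1]
grip_width: -0.0
time: 8.52
tcp_pos: [0.5154, -0.0153, 0.0382]
ee_rot: [0.998, -0.061, 0.002, -0.001]
wrist_force: [0.5, 0.2, 10.6]
grip_width: 0.0001
```

```bash
python3 -m creep '[[0,0,0,0,0,0.005,0],[0,0,0,0,0,0.01,0],[0,0,0,0,0,0.015,0]]'; python3 -m creep '[[0,0,0,0,0,0.005,0],[0,0,0,0,0,0.01,0]]'
```

```text
time: 8.77
tcp_pos: [0.5153, -0.0152, 0.0353]
ee_rot: [0.998, -0.061, 0.002, -0.001]
wrist_force: [-0.4, -0.1, 0.6]
grip_width: -0.0002
time: 8.93
tcp_pos: [0.5151, -0.0151, 0.033]
ee_rot: [0.998, -0.061, 0.001, -0.001]
wrist_force: [-0.6, -0.5, 0.0]
grip_width: -0.0
```

The force peaked at 10.6 N and then dropped to 0, so the lid snapped. Backing off and checking.

```bash
python3 -m creep '[[0,0,0,0,0,-0.05,0],[0,0,0,0,0,-0.15,0],[0,0,0,0,0,-0.3,0.3],[0,0,0,-0.05,0,-0.4,0.6],[0,0,0,-0.1,0,-0.45,1]]'
python3 - <<'E'
from h import *
from station import arm
for n in("side",):
    s=arm.snapshot(n); f=s["frame"][:,:,::-1]; np.savez(n+"8.npz",**s)
    cv2.imwrite("pics/side8.png",cv2.resize(f[150:250,270:370],None,fx=6,fy=6))
    m=mask(s,(45,100,40),(85,255,255)); m[:, :300]=0; m[:,345:]=0; m[:195]=0; m[235:]=0
    p=pts(s,m); print(p.mean(0).round(4),np.percentile(p[:,2],[5,50,95]).round(4))
    b=max(blobs(m,10),key=len); print(cv2.minAreaRect(b.astype(np.float32)))
todo([.493,-.013,.09],Rdown(-97))
E
```

```text
time: 9.35
tcp_pos: [0.4955, -0.0131, 0.1246]
ee_rot: [0.998, -0.061, 0.002, -0.001]
wrist_force: [-0.1, -0.4, 0.3]
grip_width: 0.0356
[ 0.4908 -0.0132  0.0307] [0.0279 0.031  0.0334]
((317.5755615234375, 215.2392578125), (9.937334060668945, 23.83956527709961), 72.47443389892578)
turn [-0.002 -0.002  0.   ] shift [-0.     0.002  0.175] | t 9.4 tcp [ 0.493  -0.0127  0.125 ] F [-2.6  0.   0.9] grip 0.0434
```

View pics/side8.png

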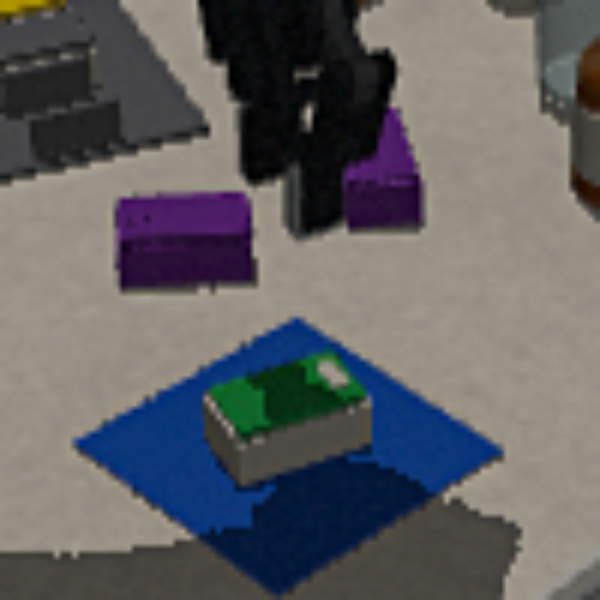

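The lid is flat (depth median 0.031 m) and the box is still on the mat, lid at side pixel (317,215). Grasping it across its width now.

```bash
python3 -m creep '[[0,0,0,0,0,0.1,1],[0,0,0,0,0,0.2,1],[0,0,0,0,0,0.3,1],[0,0,0,0,0,0.4,1],[0,0,0,0,0,0.5,1]]'; python3 -c "
from h import *; todo([.492,-.013,.0045],Rdown(-97))"
```

```text
time: 9.82
tcp_pos: [0.4924, -0.0119, 0.0233]
ee_rot: [0.998, -0.06, 0.001, -0.002]
wrist_force: [0.9, -0.1, -1.0]
grip_width: 0.0853
turn [-0.002 -0.001  0.001] shift [-0.002  0.006  0.094] | t 9.82 tcp [ 0.4924 -0.0119  0.0233] F [ 0.9 -0.1 -1. ] grip 0.0853
```

```bash
python3 -m creep '[[0,0,0,-0.002,0.005,0.05,1],[0,0,0,-0.002,0.005,0.094,1],[0,0,0,-0.002,0.005,0.094,0.8],[0,0,0,-0.002,0.005,0.094,0.65],[0,0,0,-0.002,0.005,0.094,0.55]]' 30; python3 -m creep '[[0,0,0,0,0,0,0.48],[0,0,0,0,0,0,0.43],[0,0,0,0,0,0,0.38],[0,0,0,0,0,0,0.3],[0,0,0,0,0,0,0.25]]' 40; python3 -c "
from h import *; todo([.492,-.013,.005],Rdown(-97))"
```

```text
time: 10.23
tcp_pos: [0.4917, -0.0129, 0.0045]
ee_rot: [0.998, -0.061, 0.001, -0.002]
wrist_force: [-0.7, -0.2, 0.5]
grip_width: 0.0519
time: 10.65
tcp_pos: [0.4919, -0.0126, 0.0051]
ee_rot: [0.998, -0.06, 0.001, -0.002]
wrist_force: [0.1, 0.0, 6.5]
grip_width: 0.0354
turn [-0.002 -0.001  0.001] shift [0.001 0.002 0.   ] | t 10.65 tcp [ 0.4919 -0.0126  0.0051] F [0.1 0.  6.5] grip 0.0354
```

Held at 35.4 mm, with the underside about 2 mm beyond the TCP. Lifting, then working out the tilted hover above the load point.

```bash
cat >> h.py <<'E'
dirv=np.array([np.cos(np.radians(-7.1)),np.sin(np.radians(-7.1)),0])
c25,s25=np.cos(np.radians(25)),np.sin(np.radians(25))
DX=c25*dirv+[0,0,s25]; DZ=-s25*dirv+[0,0,c25]; DY=np.cross(DZ,DX); DO=np.array([.4276,-.2156,.026])
RT=np.c_[DX,-DY,-DZ]
def lane(x,y,z): return DO+x*DX+y*DY+z*DZ
def deckpos(P): d=np.asarray(P)-DO; return np.array([d@DX,d@DY,d@DZ])
E
python3 -m creep '[[0,0,0,0,0,-0.06,0.25],[0,0,0,0,0,-0.2,0.25],[0,0,0,0,0,-0.4,0.25],[0,0,0,0,0,-0.6,0.25],[0,0,0,0,0,-0.8,0.25]]'; python3 -c "
from h import *; print(lane(.168,0,0)); todo(lane(.168,0,.082),RT)"
```

```text
time: 11.07
tcp_pos: [0.4906, -0.0131, 0.1668]
ee_rot: [0.998, -0.06, 0.0, -0.002]
wrist_force: [1.1, 1.2, -0.8]
grip_width: 0.0353
[ 0.57869217 -0.23441952  0.09699987]
turn [-0.002  0.278  0.001] shift [ 0.398  1.045 -0.025] | t 11.07 tcp [ 0.4906 -0.0131  0.1668] F [ 1.1  1.2 -0.8] grip 0.0353
```

```bash
python3 -m creep '[[0,0.03,0,0.06,0.13,-0.06,0.25],[0,0.06,0,0.13,0.28,-0.12,0.25],[0,0.1,0,0.2,0.43,-0.15,0.25],[0,0.14,0,0.27,0.58,-0.15,0.25],[0,0.18,0,0.33,0.73,-0.15,0.25]]'; python3 -c "
from h import *;  todo(lane(.168,0,.082),RT)"
```

```text
time: 11.48
tcp_pos: [0.5393, -0.1664, 0.1975]
ee_rot: [0.988, -0.059, 0.143, 0.008]
wrist_force: [1.9, 0.3, -2.3]
grip_width: 0.0352
turn [-0.002  0.095  0.002] shift [0.024 0.314 0.143] | t 11.48 tcp [ 0.5393 -0.1664  0.1975] F [ 1.9  0.3 -2.3] grip 0.0352
```

```bash
python3 -m creep '[[-0.002,0.04,0.002,0.01,0.1,0.04,0.25],[-0.002,0.08,0.002,0.02,0.2,0.08,0.25],[-0.002,0.095,0.002,0.024,0.27,0.11,0.25],[-0.002,0.095,0.002,0.024,0.314,0.13,0.25],[-0.002,0.095,0.002,0.024,0.314,0.143,0.25]]'
python3 - <<'E'
from h import *
from station import arm
todo(lane(.168,0,.03),RT); print(deckpos(arm.read_state()["tcp_pos"]).round(4))
for n in("side","top"):
    s=arm.snapshot(n); np.savez(f"{n}9.npz",**s);f=s["frame"][:,:,::-1]
    cv2.imwrite(f"pics/{n}9.png",cv2.resize(f[170:310,320:460] if n=="side" else f[155:270,390:490],None,fx=4,fy=4))
E
```

```text
time: 11.9
tcp_pos: [0.5457, -0.2352, 0.1794]
ee_rot: [0.976, -0.061, 0.21, 0.011]
wrist_force: [0.9, -2.2, -1.3]
grip_width: 0.0353
turn [-0.002  0.008 -0.001] shift [-0.023 -0.023  0.293] | t 11.9 tcp [ 0.5457 -0.2352  0.1794] F [ 0.9 -2.2 -1.3] grip 0.0353
[ 0.1733 -0.0048  0.0885]
```

View pics/side9.png

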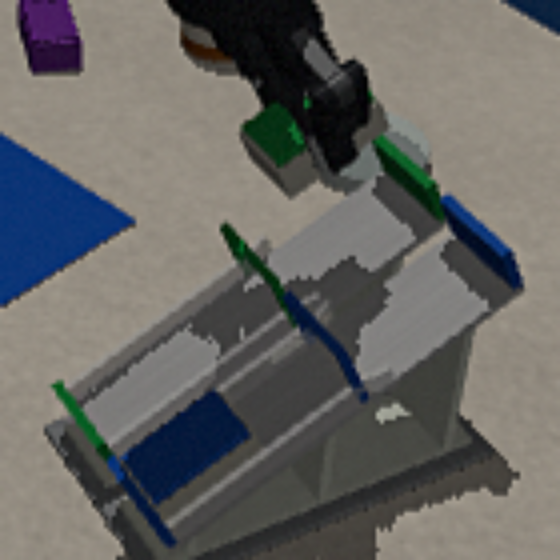

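View pics/top9.png

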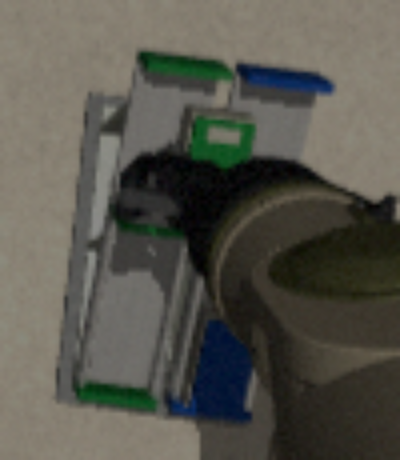

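The box hovers tilted to the slope above the loading end, its lid strip at top pixel (444,188). Going down along the normal.

```bash
python3 -m creep '[[-0.002,0.008,-0.001,-0.023,-0.023,0.06,0.25],[-0.002,0.008,-0.001,-0.023,-0.023,0.13,0.25],[-0.002,0.008,-0.001,-0.023,-0.023,0.2,0.25],[-0.002,0.008,-0.001,-0.023,-0.023,0.27,0.25],[-0.002,0.008,-0.001,-0.023,-0.023,0.293,0.25]]'
python3 - <<'E'
from h import *
from station import arm
todo(lane(.168,0,.002),RT); print(deckpos(arm.read_state()["tcp_pos"]).round(4))
for n in("side","top"):
    s=arm.snapshot(n); np.savez(f"{n}10.npz",**s);f=s["frame"][:,:,::-1]
    cv2.imwrite(f"pics/{n}10.png",cv2.resize(f[170:310,320:460] if n=="side" else f[155:270,390:490],None,fx=4.2,fy=4.2))
    m=mask(s,(45,100,40),(85,255,255))
    for b in blobs(m,15):
        k=np.zeros(m.shape,np.uint8); cv2.drawContours(k,[b.reshape(-1,1,2)],-1,1,-1); p=pts(s,k>0)
        if len(p) and p[:,1].mean()<-.1 and p[:,0].mean()<.8: print(n,b.mean(0).round(),[deckpos(q).round(4).tolist() for q in (np.median(p,0),)],np.percentile((p-DO)@DY,[3,97]).round(4))
E
```

```text
time: 12.42
tcp_pos: [0.5776, -0.239, 0.1434]
ee_rot: [0.979, -0.059, 0.196, 0.005]
wrist_force: [0.1, 0.2, -0.5]
grip_width: 0.0352
turn [-0.01   0.027  0.001] shift [-0.087 -0.02   0.206] | t 12.42 tcp [ 0.5776 -0.239   0.1434] F [ 0.1  0.2 -0.5] grip 0.0352
[ 0.1872 -0.0047  0.0423]
side [340. 274.] [[-0.0027, -0.0017, 0.0197]] [-0.0244  0.0252]
side [383. 235.] [[0.1179, -0.0003, 0.0433]] [-0.0246  0.0224]
side [401. 212.] [[0.172, -0.0066, 0.0686]] [-0.0225  0.0082]
top [419. 254.] [[-0.0017, -0.0006, 0.0162]] [-0.0224  0.0225]
top [429. 212.] [[0.1182, 0.0059, 0.0436]] [-0.0207  0.0244]
top [441. 178.] [[0.2096, -0.0036, 0.0674]] [-0.0201  0.0102]
top [435. 170.] [[0.2156, 0.0123, 0.018]] [-0.0203  0.0237]
```

View pics/side10.png

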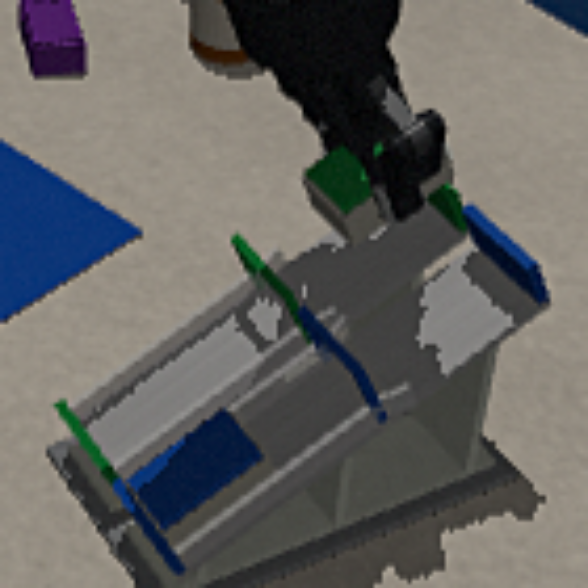

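View pics/top10.png

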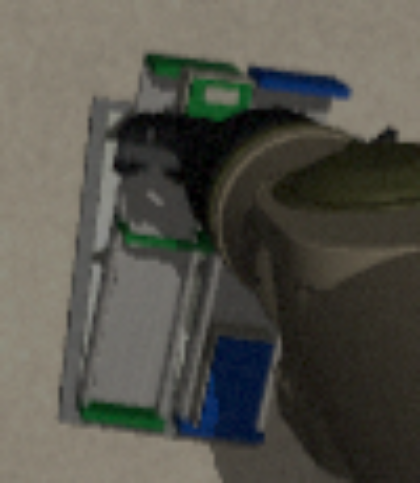

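The tool ended off target: 19 mm up the slope and 2.4° short in pitch. Checking whether a joint is near its limit.

Run:
```python
from h import *
from station import arm
st=arm.read_state(); print(st["joints"].round(3),st["joint_velocities"].round(3)); todo(lane(.168,0,.03),RT)
```

```text
[ 0.372  0.513 -0.021  2.194 -1.045  0.107 -0.312] [ 0.011 -0.029 -0.     0.022  0.     0.001  0.002]
turn [-0.009  0.027  0.   ] shift [-0.088 -0.024  0.07 ] | t 12.52 tcp [ 0.5764 -0.2392  0.1438] F [-0.1  0.  -0.2] grip 0.035
```

Joint 6 (0.107) and joint 5 (-1.045) are both at their limits, because the 25° tool pitch is close to wrist-straight. The pads can hold the long sides at any pitch, so I'll set the box back on the mat and re-grip it with the tool leaning 15° the other way. At the lane the tool then needs only about 10° of pitch. Backing up first.

```bash
python3 -m creep '[[0,-0.03,0,0,0,-0.08,0.25],[0,-0.06,0,0,0,-0.17,0.25],[0,-0.1,0,0,-0.05,-0.26,0.25],[0,-0.12,0,0,-0.12,-0.3,0.25],[0,-0.14,0,0,-0.2,-0.3,0.25]]'; python3 -c "
from h import *;  todo([.492,-.0126,.15],Rdown(-97)); from station import arm; print(arm.read_state()['joints'].round(2))"
```

```text
time: 12.93
tcp_pos: [0.5583, -0.1978, 0.2027]
ee_rot: [0.994, -0.06, 0.087, -0.0]
wrist_force: [0.5, -0.1, -0.1]
grip_width: 0.0353
turn [-0.007 -0.11   0.001] shift [-0.48  -0.877  0.193] | t 12.93 tcp [ 0.5583 -0.1978  0.2027] F [ 0.5 -0.1 -0.1] grip 0.0353
[-0.18  0.49  0.64  2.09 -0.65  0.58 -0.77]
```

```bash
python3 -m creep '[[-0.007,-0.03,0,-0.08,-0.15,0.03,0.25],[-0.007,-0.06,0,-0.18,-0.32,0.06,0.25],[-0.007,-0.09,0,-0.28,-0.5,0.1,0.25],[-0.007,-0.11,0,-0.38,-0.69,0.15,0.25],[-0.007,-0.11,0,-0.48,-0.877,0.193,0.25]]'; python3 -m creep '[[0,0,0,0,0,0,0.25],[0,0,0,0,0,0,0.25]]'; python3 -c "
from h import *;  todo([.492,-.0126,.03],Rdown(-97)); from station import arm; print(arm.read_state()['joints'].round(2))"
```

```text
time: 13.35
tcp_pos: [0.4937, -0.0145, 0.1509]
ee_rot: [0.998, -0.06, -0.0, 0.0]
wrist_force: [1.8, 0.7, -0.6]
grip_width: 0.0356
time: 13.52
tcp_pos: [0.4926, -0.0115, 0.1502]
ee_rot: [0.998, -0.057, -0.001, -0.0]
wrist_force: [0.8, -0.1, -0.6]
grip_width: 0.0353
turn [-0.     0.001  0.005] shift [-0.001  0.006  0.601] | t 13.52 tcp [ 0.4926 -0.0115  0.1502] F [ 0.8 -0.1 -0.6] grip 0.0353
[-0.56  0.54  0.68  2.23 -0.64  0.58 -1.08]
```

Down to the mat. Contact is expected at TCP z ≈ 0.005.

```bash
python3 -m creep '[[0,0,0,0,0.005,0.12,0.25],[0,0,0.003,0,0.005,0.26,0.25],[0,0,0.005,0,0.005,0.4,0.25],[0,0,0.005,0,0.005,0.54,0.25],[0,0,0.005,0,0.005,0.65,0.25]]'; python3 -m creep '[[0,0,0,0,0,0,0.25]]'; python3 -c "
from h import *;  todo([.492,-.0126,.005],Rdown(-97))"
```

```text
time: 13.93
tcp_pos: [0.4926, -0.0137, 0.0191]
ee_rot: [0.998, -0.062, -0.001, 0.0]
wrist_force: [-0.2, -0.4, -0.7]
grip_width: 0.0353
time: 14.02
tcp_pos: [0.4919, -0.0152, 0.0167]
ee_rot: [0.998, -0.063, -0.002, 0.0]
wrist_force: [0.3, 0.1, -1.1]
grip_width: 0.0355
turn [ 0.001  0.003 -0.002] shift [-0.001 -0.013  0.058] | t 14.02 tcp [ 0.4919 -0.0152  0.0167] F [ 0.3  0.1 -1.1] grip 0.0355
```

```bash
python3 -m creep '[[0.001,0.003,-0.002,0,-0.01,0.02,0.25],[0.001,0.003,-0.002,0,-0.01,0.04,0.25],[0.001,0.003,-0.002,0,-0.01,0.052,0.25],[0.001,0.003,-0.002,0,-0.01,0.056,0.25],[0.001,0.003,-0.002,0,-0.01,0.06,0.25]]'; python3 -m creep '[[0,0,0,0,0,0.003,0.25],[0,0,0,0,0,0.003,0.25]]'
```

```text
time: 14.43
tcp_pos: [0.4926, -0.0134, 0.0054]
ee_rot: [0.998, -0.061, 0.001, -0.0]
wrist_force: [0.8, 0.9, -1.2]
grip_width: 0.0352
time: 14.6
tcp_pos: [0.493, -0.0133, 0.0052]
ee_rot: [0.998, -0.061, 0.001, -0.0]
wrist_force: [0.7, 0.0, -0.9]
grip_width: 0.0354
```

```bash
python3 -m creep '[[0,0,0,0,0,0.005,0.25],[0,0,0,0,0,0.008,0.25],[0,0,0,0,0,0.01,0.25],[0,0,0,0,0,0.01,0.25]]'
```

```text
time: 14.93
tcp_pos: [0.493, -0.0133, 0.005]
ee_rot: [0.998, -0.061, 0.002, -0.001]
wrist_force: [-4.3, -0.9, 28.9]
grip_width: 0.0357
```

Contact, and firmer than I wanted at 29 N, though well under 60 N. Releasing.

```bash
python3 -m creep '[[0,0,0,0,0,-0.004,0.25],[0,0,0,0,0,-0.004,0.45],[0,0,0,0,0,-0.004,0.6],[0,0,0,0,0,-0.004,0.8],[0,0,0,0,0,-0.01,1]]';  python3 -m creep '[[0,0,0,0,0,-0.04,1],[0,0,0,0,0,-0.12,1],[0,0,0,0,0,-0.2,1],[0,0,0,0,0,-0.25,1]]'
python3 - <<'E'
from h import *
from station import arm
s=arm.snapshot("side"); f=s["frame"][:,:,::-1]; np.savez("side11.npz",**s)
cv2.imwrite("pics/side11.png",cv2.resize(f[150:250,270:370],None,fx=6,fy=6))
m=mask(s,(45,100,40),(85,255,255)); m[:, :295]=0; m[:,345:]=0; m[:195]=0; m[235:]=0
p=pts(s,m); print(p.mean(0).round(4))
Rt=Rdown(-97)@Ro.from_rotvec([0,-np.radians(15),0]).as_matrix()
todo([.493,-.0133,.05],Rt); print(Rt[:,2])
E
```

```text
time: 15.35
tcp_pos: [0.4929, -0.0132, 0.0067]
ee_rot: [0.998, -0.061, 0.002, -0.001]
wrist_force: [0.0, -0.2, 0.1]
grip_width: 0.0732
time: 15.68
tcp_pos: [0.4927, -0.0134, 0.0576]
ee_rot: [0.998, -0.061, 0.002, -0.001]
wrist_force: [0.1, 0.4, -0.5]
grip_width: 0.0853
[ 0.4903 -0.0175  0.0311]
turn [-0.001 -0.17   0.   ] shift [-0.001  0.001  0.043] | t 15.73 tcp [ 0.4932 -0.0132  0.0587] F [0.2 0.8 0.5] grip 0.0852
[-0.25688985  0.03154211 -0.96592583]
```

View pics/side11.png

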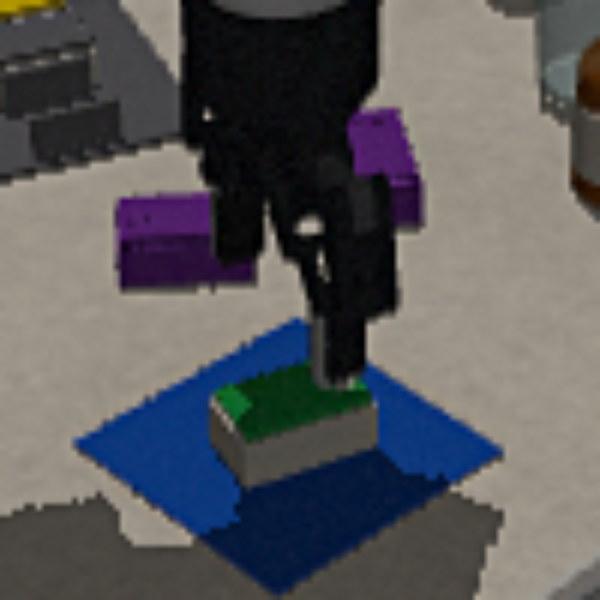

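The box is on the mat with its lid shut. Tilting the tool by -15° and re-gripping.

```bash
python3 -m creep '[[0,-0.06,0,0,0,0,1],[0,-0.12,0,0,0,0,1],[0,-0.17,0,0,0,0,1],[0,-0.17,0,0,0,0,1],[0,-0.17,0,0,0,0,1]]'
python3 - <<'E'
from h import *
Rt=Rdown(-97)@Ro.from_rotvec([0,-np.radians(15),0]).as_matrix()
todo([.4902,-.0129,.0065],Rt)
E
```

```text
time: 16.15
tcp_pos: [0.4935, -0.0133, 0.0575]
ee_rot: [0.99, -0.06, -0.13, -0.009]
wrist_force: [-0.3, 0.1, -0.3]
grip_width: 0.0852
turn [-0.001 -0.001  0.001] shift [0.049 0.    0.251] | t 16.15 tcp [ 0.4935 -0.0133  0.0575] F [-0.3  0.1 -0.3] grip 0.0852
```

```bash
python3 -m creep '[[0,0,0,0.012,0,0.06,1],[0,0,0,0.025,0,0.13,1],[0,0,0,0.037,0,0.19,1],[0,0,0,0.049,0,0.24,1],[0,0,0,0.049,0,0.251,1]]'
python3 - <<'E'
from h import *
from station import arm
Rt=Rdown(-97)@Ro.from_rotvec([0,-np.radians(15),0]).as_matrix()
todo([.4902,-.0129,.0065],Rt)
s=arm.snapshot("side"); f=s["frame"][:,:,::-1]
cv2.imwrite("pics/side12.png",cv2.resize(f[150:250,270:370],None,fx=6,fy=6))
E
```

```text
time: 16.57
tcp_pos: [0.4889, -0.0128, 0.0051]
ee_rot: [0.99, -0.06, -0.13, -0.009]
wrist_force: [-0.6, 0.7, -0.1]
grip_width: 0.0849
turn [-0.001  0.     0.   ] shift [ 0.004 -0.    -0.008] | t 16.57 tcp [ 0.4889 -0.0128  0.0051] F [-0.6  0.7 -0.1] grip 0.0849
```

View pics/side12.png

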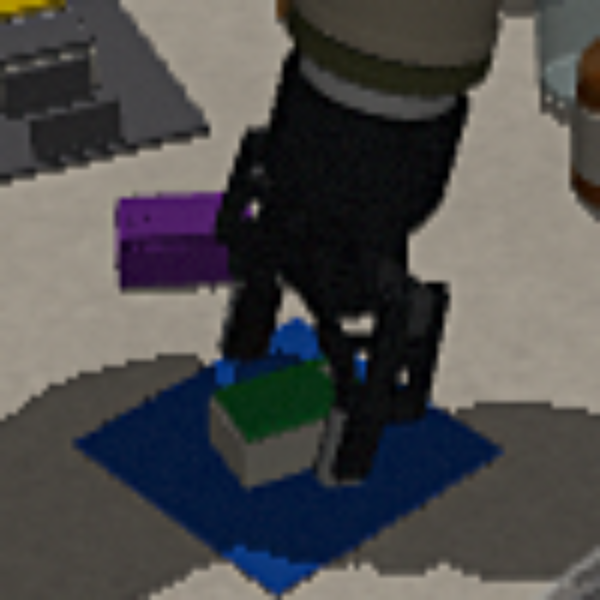

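```bash
python3 -m creep '[[0,0,0,0.004,0,-0.01,0.8],[0,0,0,0.004,0,-0.01,0.65],[0,0,0,0.004,0,-0.01,0.55],[0,0,0,0.004,0,-0.01,0.48],[0,0,0,0.004,0,-0.01,0.43]]' 40; python3 -m creep '[[0,0,0,0,0,0,0.4],[0,0,0,0,0,0,0.35],[0,0,0,0,0,0,0.3],[0,0,0,0,0,0,0.25]]' 50
python3 - <<'E'
from h import *
from station import arm
print(arm.read_state()["tcp_pos"],arm.read_state()["wrist_force"])
s=arm.snapshot("side"); f=s["frame"][:,:,::-1]
cv2.imwrite("pics/side13.png",cv2.resize(f[150:250,270:370],None,fx=6,fy=6))
E
```

```text
time: 17.03
tcp_pos: [0.4906, -0.013, 0.0075]
ee_rot: [0.99, -0.06, -0.13, -0.009]
wrist_force: [-0.3, 0.2, -0.2]
grip_width: 0.0365
time: 17.37
tcp_pos: [0.4907, -0.0129, 0.0078]
ee_rot: [0.99, -0.06, -0.13, -0.009]
wrist_force: [0.5, 0.4, 4.9]
grip_width: 0.0349
[ 0.49073839 -0.0129034   0.00776744] [0.46398137 0.357953   4.8747544 ]
```

View pics/side13.png

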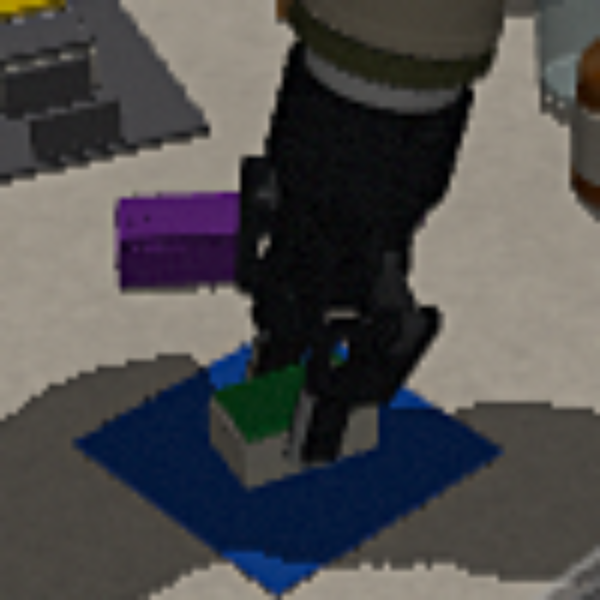

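The pads grip the middle of the long sides at 34.9 mm, and the box is flat on the mat. Lifting, then computing lane targets from the box pose in the tool frame.

```bash
cat >> h.py <<'E'
Rrel=Ro.from_rotvec([0,-np.radians(15),0]).as_matrix()
prel=(Rdown(-97)@Rrel).T@np.array([.0023,-.0004,-.0048])
def boxgoal(x,y,z): Rt=RT@Rrel; return lane(x,y,z)-Rt@prel, Rt
def boxnow():
    from station import arm
    st=arm.read_state(); R=Ro.from_quat(st["ee_rot"]).as_matrix(); B=R@Rrel.T
    print("box in lane",deckpos(st["tcp_pos"]+R@prel).round(4),"tilt err deg",np.degrees(Ro.from_matrix(RT.T@B).as_rotvec()).round(2),"joints",st["joints"].round(2))
E
python3 -m creep '[[0,0,0,0,0,-0.06,0.25],[0,0,0,0,0,-0.2,0.25],[0,0,0,-0.03,0,-0.4,0.25],[0,0,0,-0.08,0,-0.6,0.25],[0,0,0,-0.15,0,-0.8,0.25]]'
python3 - <<'E'
from h import *
from station import arm
todo(*boxgoal(.168,0,.08)); boxnow()
s=arm.snapshot("side"); f=s["frame"][:,:,::-1]
cv2.imwrite("pics/side14.png",cv2.resize(f[110:250,260:400],None,fx=4,fy=4))
E
```

```text
time: 17.83
tcp_pos: [0.5031, -0.015, 0.1706]
ee_rot: [0.99, -0.06, -0.13, -0.008]
wrist_force: [1.3, 0.4, 0.1]
grip_width: 0.0352
turn [-0.     0.278  0.001] shift [ 0.305  1.042 -0.094] | t 17.83 tcp [ 0.5031 -0.015   0.1706] F [1.3 0.4 0.1] grip 0.0352
box in lane [0.1067 0.2083 0.1045] tilt err deg [  0.04 -25.01  -0.1 ] joints [-0.54  0.64  0.75  2.02 -0.5   0.98 -1.17]
```

View pics/side14.png

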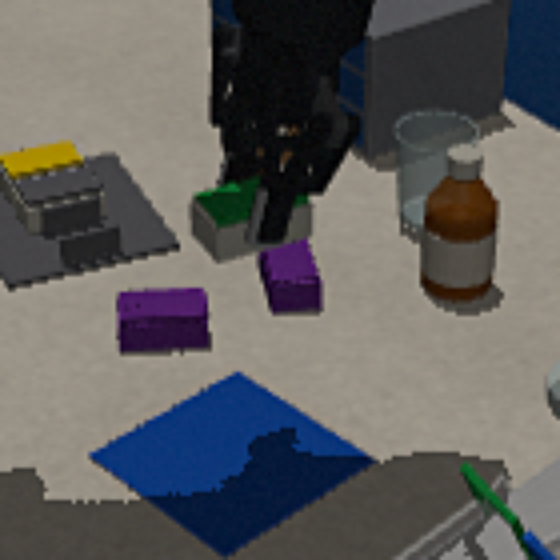

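The box is held level, at side pixel (322,165). Carrying it to the lane with some extra height.

```bash
python3 -m creep '[[0,0.03,0,0.04,0.13,-0.06,0.25],[0,0.07,0,0.09,0.28,-0.12,0.25],[0,0.11,0,0.14,0.43,-0.16,0.25],[0,0.15,0,0.19,0.58,-0.18,0.25],[0,0.19,0,0.23,0.73,-0.18,0.25]]'; python3 -c "
from h import *;  todo(*boxgoal(.168,0,.08)); boxnow()"
```

```text
time: 18.3
tcp_pos: [0.5408, -0.1691, 0.2008]
ee_rot: [0.998, -0.061, 0.024, 0.001]
wrist_force: [1.1, 0.9, -0.4]
grip_width: 0.0344
turn [-0.001  0.081  0.001] shift [0.032 0.3   0.141] | t 18.3 tcp [ 0.5408 -0.1691  0.2008] F [ 1.1  0.9 -0.4] grip 0.0344
box in lane [0.1721 0.06   0.1083] tilt err deg [ 0.09 -7.27 -0.03] joints [-0.29  0.52  0.73  2.06 -0.56  0.71 -0.89]
```

```bash
python3 -m creep '[[0,0.03,0,0.008,0.09,0.03,0.25],[0,0.06,0,0.016,0.17,0.06,0.25],[0,0.081,0.001,0.024,0.25,0.09,0.25],[0,0.081,0.001,0.032,0.3,0.12,0.25],[0,0.081,0.001,0.032,0.3,0.141,0.25]]'; python3 -m creep '[[0,0,0,0,0,0,0.25],[0,0,0,0,0,0,0.25]]'; python3 -c "
from h import *;  todo(*boxgoal(.168,0,.03)); boxnow()"
```

```text
time: 18.72
tcp_pos: [0.54, -0.2321, 0.1726]
ee_rot: [0.994, -0.064, 0.087, 0.005]
wrist_force: [0.3, -0.8, -0.9]
grip_width: 0.035
time: 18.88
tcp_pos: [0.5398, -0.2318, 0.1723]
ee_rot: [0.994, -0.064, 0.087, 0.005]
wrist_force: [1.2, -0.3, -1.3]
grip_width: 0.035
turn [-0.     0.    -0.003] shift [ 0.07  -0.012  0.239] | t 18.88 tcp [ 0.5398 -0.2318  0.1723] F [ 1.2 -0.3 -1.3] grip 0.035
box in lane [ 0.1668 -0.0023  0.0799] tilt err deg [-0.06 -0.02  0.26] joints [-0.07  0.52  0.58  2.12 -0.72  0.51 -0.65]
```

Tilt error is 0.3° and the joints are well inside their ranges. Going down to 30 mm above the floor.

```bash
python3 -m creep '[[0,0,-0.003,0.017,-0.012,0.06,0.25],[0,0,-0.003,0.035,-0.012,0.12,0.25],[0,0,-0.003,0.052,-0.012,0.18,0.25],[0,0,-0.003,0.07,-0.012,0.239,0.25],[0,0,-0.003,0.07,-0.012,0.239,0.25]]'; python3 -m creep '[[0,0,0,0,0,0,0.25]]'
python3 - <<'E'
from h import *
from station import arm
todo(*boxgoal(.168,0,.003)); boxnow()
for n in("side","top"):
    s=arm.snapshot(n); np.savez(f"{n}15.npz",**s);f=s["frame"][:,:,::-1]
    cv2.imwrite(f"pics/{n}15.png",cv2.resize(f[170:310,320:460] if n=="side" else f[155:270,390:490],None,fx=4.2,fy=4.2))
E
```

```text
time: 19.3
tcp_pos: [0.5625, -0.2313, 0.1248]
ee_rot: [0.994, -0.061, 0.085, 0.005]
wrist_force: [0.6, 0.7, -0.2]
grip_width: 0.0349
time: 19.38
tcp_pos: [0.5624, -0.2315, 0.1238]
ee_rot: [0.995, -0.061, 0.085, 0.005]
wrist_force: [-0.1, 0.6, -1.2]
grip_width: 0.035
turn [-0.001  0.003  0.001] shift [0.037 0.004 0.111] | t 19.38 tcp [ 0.5624 -0.2315  0.1238] F [-0.1  0.6 -1.2] grip 0.035
box in lane [0.1666 0.0008 0.0265] tilt err deg [ 0.06 -0.27 -0.05] joints [-0.01  0.6   0.48  2.11 -0.8   0.44 -0.59]
```

View pics/side15.png

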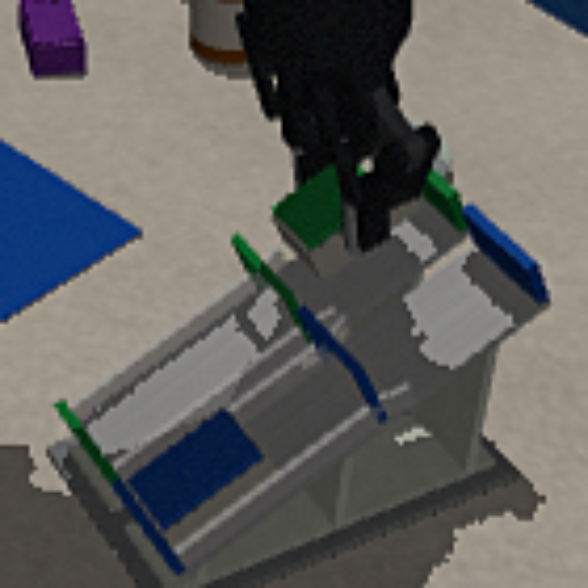

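View pics/top15.png

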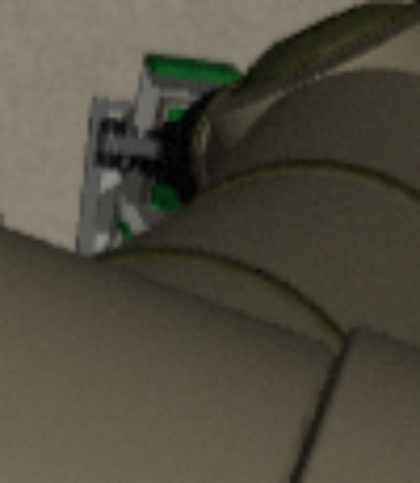

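```bash
python3 - <<'E'
from h import *
S=load("side",15)
for nm,q in(("body top dn +y",(.1356,.018,.0485)),("body bot dn -y",(.1356,-.018,.0265)),("body bot dn +y",(.1356,.018,.0265))):
    print(nm,((proj(S,lane(*q))-[320,170])*4.2+2).round().tolist())
E
python3 -m creep '[[0,0,0,0.01,0.003,0.03,0.25],[0,0.003,0,0.02,0.003,0.06,0.25],[0,0.003,0,0.028,0.004,0.08,0.25],[0,0.003,0,0.033,0.004,0.095,0.25],[0,0.003,0,0.035,0.004,0.105,0.25]]'; python3 -m creep '[[0,0,0,0,0,0,0.25]]'; python3 -c "
from h import *;  todo(*boxgoal(.168,0,0)); boxnow()"
```

```text
body top dn +y [[267.0, 219.0]]
body bot dn -y [[320.0, 286.0]]
body bot dn +y [[279.0, 244.0]]
time: 19.9
tcp_pos: [0.5728, -0.2334, 0.1044]
ee_rot: [0.994, -0.061, 0.087, 0.005]
wrist_force: [0.5, 1.0, -0.6]
grip_width: 0.0348
time: 19.98
tcp_pos: [0.5728, -0.2334, 0.104]
ee_rot: [0.994, -0.061, 0.087, 0.005]
wrist_force: [0.2, 0.3, -0.5]
grip_width: 0.0344
turn [-0.001 -0.     0.001] shift [0.006 0.001 0.019] | t 19.98 tcp [ 0.5728 -0.2334  0.104 ] F [ 0.2  0.3 -0.5] grip 0.0344
box in lane [0.1679 0.0002 0.004 ] tilt err deg [ 0.08  0.01 -0.05] joints [ 0.02  0.64  0.43  2.1  -0.84  0.4  -0.57]
```

No contact yet. Lowering in sub-millimetre steps until the force shows the floor.

```bash
python3 -m creep '[[0,0,0,0.003,0,0.006,0.25],[0,0,0,0.004,0,0.012,0.25],[0,0,0,0.004,0,0.012,0.25]]'; python3 -m creep '[[0,0,0,0.001,0,0.004,0.25],[0,0,0,0.001,0,0.004,0.25]]'; python3 -c "
from h import *; boxnow()"
```

```text
time: 20.23
tcp_pos: [0.5741, -0.2336, 0.1016]
ee_rot: [0.994, -0.061, 0.087, 0.005]
wrist_force: [0.5, -0.1, -1.3]
grip_width: 0.0347
time: 20.4
tcp_pos: [0.5745, -0.2335, 0.1009]
ee_rot: [0.994, -0.061, 0.087, 0.005]
wrist_force: [0.9, -0.3, -0.8]
grip_width: 0.0351
box in lane [0.1681 0.0003 0.0006] tilt err deg [ 0.08  0.01 -0.05] joints [ 0.03  0.64  0.43  2.1  -0.84  0.4  -0.56]
```

```bash
python3 -m creep '[[0,0,0,0.001,0,0.004,0.25],[0,0,0,0.001,0,0.004,0.25]]'; python3 -m creep '[[0,0,0,0.001,0,0.004,0.25],[0,0,0,0.001,0,0.004,0.25]]'
python3 - <<'E'
from h import *; boxnow()
from station import arm
s=arm.snapshot("side");f=s["frame"][:,:,::-1]
cv2.imwrite("pics/side16.png",cv2.resize(f[190:270,360:450],None,fx=7,fy=7))
E
```

```text
time: 20.57
tcp_pos: [0.5746, -0.2336, 0.1008]
ee_rot: [0.994, -0.061, 0.087, 0.005]
wrist_force: [-2.5, 0.5, 6.6]
grip_width: 0.0351
time: 20.73
tcp_pos: [0.5746, -0.2336, 0.1007]
ee_rot: [0.994, -0.061, 0.088, 0.004]
wrist_force: [-4.4, 1.8, 9.5]
grip_width: 0.0348
box in lane [0.1681 0.0002 0.0004] tilt err deg [ 0.13  0.05 -0.01] joints [ 0.03  0.64  0.43  2.1  -0.84  0.4  -0.56]
```

View pics/side16.png

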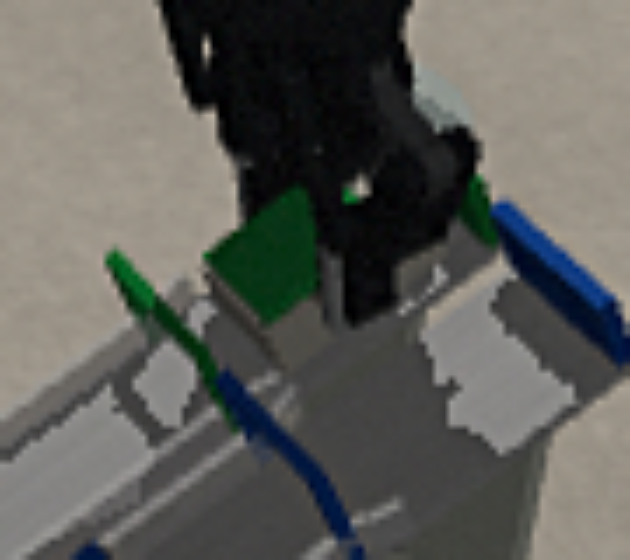

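Contact on the slope is about 10 N normal, and the box sits flat above the bar. Letting go with both jaws opening wide at once.

```bash
python3 -m creep '[[0,0,0,-0.001,0,-0.003,0.25],[0,0,0,-0.001,0,-0.004,1],[0,0,0,-0.001,0,-0.004,1],[0,0,0,-0.001,0,-0.004,1],[0,0,0,-0.001,0,-0.004,1]]'
python3 - <<'E'
from h import *
from station import arm
s=arm.snapshot("side");f=s["frame"][:,:,::-1]
cv2.imwrite("pics/side17.png",cv2.resize(f[170:310,320:460],None,fx=4.2,fy=4.2))
E
```

```text
time: 21.2
tcp_pos: [0.5743, -0.2335, 0.1014]
ee_rot: [0.994, -0.061, 0.087, 0.004]
wrist_force: [-0.6, -0.0, -0.4]
grip_width: 0.0811
```

View pics/side17.png

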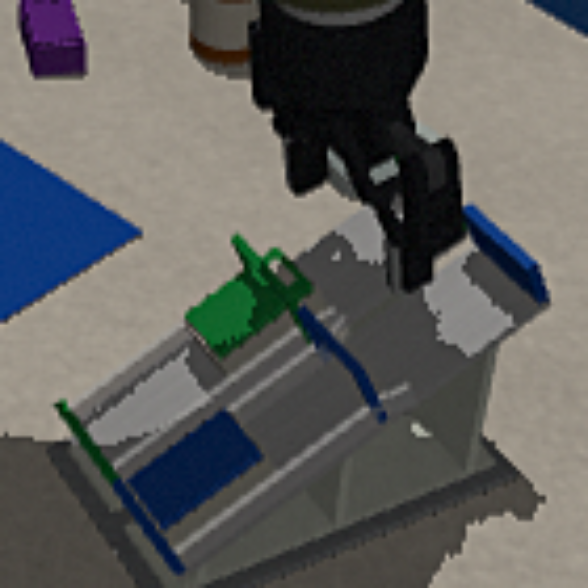

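The box is sliding under the bar between the walls. Backing the arm away and waiting for it to come to rest.

```bash
python3 -m creep '[[0,0,0,0,0,0,1],[0,0,0,0,0,-0.05,1],[0,0,0,0,0,-0.2,1],[0,0,0,0,0,-0.35,1],[0,0,0,0,0,-0.5,1]]';python3 -m creep '[[0,0,0,0,-0.15,-0.1,1],[0,0,0,0,-0.3,-0.15,1],[0,0,0,0,-0.5,-0.2,1],[0,0,0,0,-0.7,-0.2,1],[0,0,0,0,-0.9,-0.2,1]]'; python3 -m creep '[[0,0,0,0,-0.15,0,1],[0,0,0,0,-0.3,0,1],[0,0,0,0,-0.4,0,1],[0,0,0,0,-0.4,0,1],[0,0,0,0,-0.4,0,1]]'
python3 - <<'E'
from h import *
from station import arm
for n in("side","top"):
    s=arm.snapshot(n); np.savez(f"{n}18.npz",**s);f=s["frame"][:,:,::-1]
    cv2.imwrite(f"pics/{n}18.png",cv2.resize(f[170:310,320:460] if n=="side" else f[155:270,390:490],None,fx=4.2,fy=4.2))
    cv2.imwrite(f"pics/{n}18f.png",f)
    m=mask(s,(45,120,50),(85,255,255))
    for b in blobs(m,60):
        k=np.zeros(m.shape,np.uint8); cv2.drawContours(k,[b.reshape(-1,1,2)],-1,1,-1); p=pts(s,k>0)
        d=np.array([deckpos(q) for q in p]) if len(p) else None
        if d is not None and abs(d[:,1].mean())<.05: print(n,b.mean(0).round(),"med",np.median(d,0).round(4),"lo/hi",np.percentile(d,[3,97],axis=0).round(4).tolist())
st=arm.read_state(); print(st["time"],st["tcp_pos"],st["wrist_force"])
E
```

```text
time: 21.67
tcp_pos: [0.556, -0.2318, 0.2012]
ee_rot: [0.994, -0.062, 0.087, 0.004]
wrist_force: [0.7, 0.2, 0.4]
grip_width: 0.0856
time: 22.08
tcp_pos: [0.5712, -0.0509, 0.2425]
ee_rot: [0.994, -0.062, 0.088, 0.004]
wrist_force: [-0.4, -0.2, -0.8]
grip_width: 0.0852
time: 22.5
tcp_pos: [0.581, 0.0298, 0.243]
ee_rot: [0.994, -0.061, 0.088, 0.004]
wrist_force: [-0.1, -1.5, -0.2]
grip_width: 0.0857
side [352. 262.] med [ 0.032  -0.0024  0.0284] lo/hi [[0.0046, -0.0177, 0.026], [0.0585, 0.0132, 0.0307]]
top [421. 245.] med [ 0.0275 -0.0008  0.0279] lo/hi [[-0.005, -0.0176, 0.0176], [0.0591, 0.0167, 0.0317]]
22.6 [0.58086905 0.0275279  0.24314291] [ 0.365026   -0.99120753 -0.24920667]
```

View pics/side18.png

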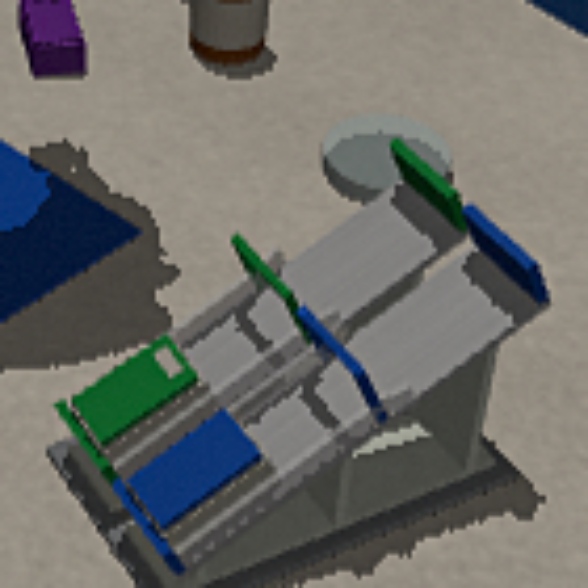

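View pics/top18.png

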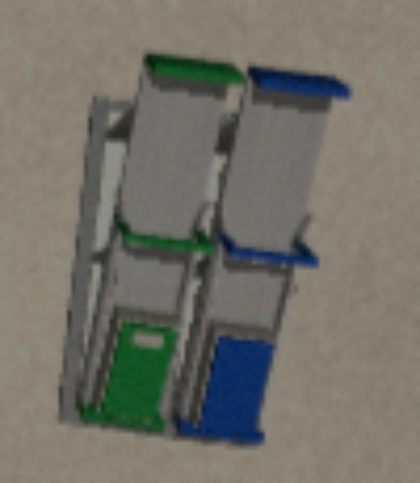

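View pics/top18f.png

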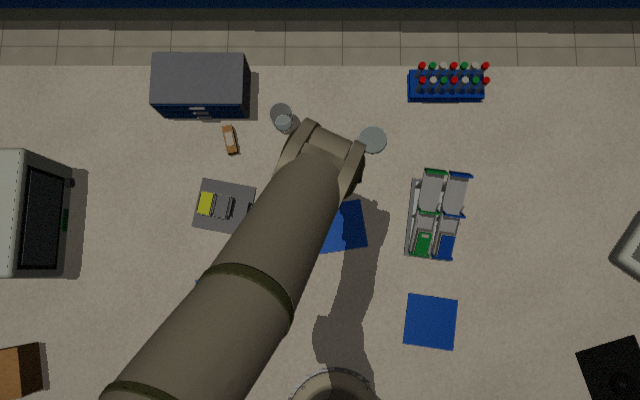

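The box lies flat, lid shut, against the lower stop at side pixel (352,262), aligned with the blue one beside it. The other things are where they were. Letting the arm settle, then handing in.

```bash
python3 -m creep '[[0,0,0,0,0,0,1],[0,0,0,0,0,0,1],[0,0,0,0,0,0,1]]'
python3 - <<'E'
from h import *
from station import arm
a=load("side",18); s=arm.snapshot("side")
print("lane change px",np.abs(a["frame"][240:300,335:400].astype(int)-s["frame"][240:300,335:400]).mean())
print(arm.job_done())
E
```

```text
time: 22.85
tcp_pos: [0.5808, 0.0263, 0.2434]
ee_rot: [0.994, -0.064, 0.088, 0.004]
wrist_force: [-0.2, -0.1, 0.0]
grip_width: 0.0855
lane change px 2.0825641025641026
the job is handed in; nothing more can be done
None
```

The green-lidded box now lies at rest against the green lane's lower stop, flat and lid shut, and I handed the job in at about 23 s.

- **Mat and lid:** I took the box from the tray by its short ends and set it on the farthest blue mat with its lid ajar. I pressed the lid until it snapped; the highest force I read was about 10.6 N, and it fell to zero afterwards.
- **Lane:** I gripped the box by its long sides and let it go at about x = 0.168 m on the loading end, and it slid under the bar by itself.
- **Last checks:** The lid's centre is at about x = 0.03 m and y = -1 to -2 mm in the lane's frame. Its top is 28 mm above the floor, so it is shut and flat. The two views differ by about 4 mm in x because the stop's green merges with the lid in the top view. The arm touches nothing, and the bystanders I could see had not moved; the arm hid part of the mat area from the top camera.

**What went wrong on the way:**
- On the first approach to the lane, joints 5 and 6 reached their limits; joint 6 read 0.107 rad against its 0.11 lower limit. I took the box back to the mat and gripped it again with the tool leaning 15°.
- That extra set-down pressed the mat with about 29 N, more than I intended but below the 60 N limit.

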